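# Drive the hinge pin out of the slanting spool-arm knuckle into the catch tray

### The arm

A 6-joint arm with a two-finger parallel gripper is mounted at the origin on the work surface. World frame = base frame: x ahead of the robot, y to its left, z up, the work surface at z = 0. Lengths are in mm, angles in rad, forces in N, time in s.
With the tool pointing down it reaches from about 350 to 975 mm from the base axis. Payload 7.1 kg.
Tool frame: the origin (TCP) lies between the finger pads; the fingertips stand 19 mm ahead of it and the grasp point (between the pads) is the TCP; z points along the fingers, y is the line along which they close (so a half turn about z gives the same grasp; the last joint's range is limited). The gripper opens to 88 mm and grips with 3 to 60 N. Pads are 20 mm wide; open, the fingers measure 115 mm over their backs; the gripper's body (75 mm by 178 mm) begins 61 mm behind the grasp point.
Start: joints at [-1.246, 0.423, 1.63, -0, 1.089, -0.019], TCP at [210.684, -588.402, 241.675] pointing down, gripper open.
Joint ranges: [-3, 3], [-0.9, 2.11], [0.09, 2.58], [-1.31, 4.45], [0.11, 2.69], [-2.54, 2.54]. Speed limits (rad/s): [2.39, 2.39, 3.01, 3.14, 3.14, 3.14].

### API

Orientations are given as a rotation vector (axis times angle).
In Python, from workcell import ctrl gives the robot as it stands.
- The arm moves only by the tool arm_command, never from a script. Its argument "series" is a list of rows, each an object with "linear": the shift along the tool's x, y, z in m, a list of three; "turn": the turn about the tool's z in rad. A call has 1 to 10 rows; each row shifts and turns the commanded pose from where the row before left it, along the tool's axes as they then stand; what a row does not reach is not made up. A row lasts 1/10 s, in which the tool goes at most 50 mm and 8.59 degrees, less where a joint would pass 70% of its speed; a pose out of reach is approached as far as the arm can. A call with a gripper value outside its range is refused whole. "jaw" is the opening, from -1 (shut) to 1 (fully open), set as the call begins (left out, the last holds). The fingers move at their own pace and stop on an object; the grip force is fixed at half the most. Time passes only in rows, so rows that do not move let the fingers close. It gives the time, the measured TCP pose, the force, the opening and the grip force at its end, in the units of the state.
- ctrl.get_obs(): the state, without advancing time (a new reading comes with each control period).
- ctrl.get_image(name): name is "side" or "top"; returns a dict with "frame" (420x560x3 uint8, blue, green, red), "fx", "fy", "cx", "cy" (pixels), "k1" (the pictures are not rectified: a ray, as slopes to the right and down, at radius r is drawn at 1 + k1 r^2 times it, then the intrinsics apply), "rvec" (rotation vector, rad) and "tvec" (3), from world to camera coordinates, as OpenCV has them. Camera axes: x right, y down, z forward; pixel columns grow to the right and rows downward; lengths in mm; the calibration is good to about 2 mm. A picture is of the moment at which its call begins. There is no depth.
- ctrl.close_job(): hands the job in; it is judged then, once.
The state is a dict: "t": time; "qpos": joint angles; "qvel": joint speeds; "joint_torque": joint torques, N m; "ee_pos": TCP position; "orientation": TCP orientation; "ft_force": force on the tool from outside, world axes, zero at the start; "moment": the same for the moment, N m; "width": finger opening in mm; "grasp_force": force on a finger pad.
Only numpy, scipy, OpenCV 4.12 (cv2) and the standard library are available. Lean on these libraries where they do the work, as an engineer would, in place of code of your own. Each camera call takes 0.05 s, during which the arm holds its last target. There are 200 camera calls.

### The job

A hinge pin is stuck in the slanting hole of the aluminium knuckle in the vice: stand the catch tray on the table under the hole's lower mouth, then take the punch from its stand and drive the pin down and right out through the hole so that it drops into the tray and not onto the table. Leave the tray with the pin standing flat on the table, put the punch back upright in its stand with the collar down on the board, and let go. Do not touch the pin with the fingers, and leave the other things where they are.

Things in the scene. Friction and masses are not known exactly. Their poses are not given: they have to be found in the camera images.
- vice: Fixed vice holding a slanted square aluminium hinge knuckle (46 x 46, 80 long; 89 to 181 above the table). Origin on the table under the knuckle's centre, upright. The hole runs down towards +x, 35 degrees from vertical. Seen from above the knuckle reaches x = +42, its plunger cap +53 (120 high). Grey column (135 high) and foot (110 wide) stand at x = -125 to -50.
- mouth_top (a point): Centre of the hole's upper mouth, in the knuckle's upper end face, 168 above the table. The hole is 19 in diameter, chamfered 3, and runs straight for 80 to mouth_low. The pin's upper end lies 6 below this mouth. Axes as those of the vice (upright), not of the hole.
- mouth_low (a point): Centre of the hole's lower mouth, 102 above the table, where the pin comes out slanting, away from the column. As it lets go, its centre is about 20 and its low end about 40 beyond this mouth along the vice's x; then it drops. Axes as those of the vice.
- pin_center (a point): Centre of the steel hinge pin, diameter 16, length 70, about 0.1 kg, wholly inside the slanting hole. A spring plunger 14 short of the lower mouth grips it: it takes about 5 to 12 N to move, stays where it is left, and falls out only once its upper end has passed the plunger (punch tip some 65 to 70 below mouth_top). Axes upright as the vice's at the start, turning with the pin.
- tray: The loose catch tray: grey plastic open box 140 (x) x 100 (y) x 32 high outside, walls and floor 5, about 0.2 kg. Origin: centre of its underside. A fin stands on its +x end.
- fin (a point): Grip point on the tray's upright fin, 90 along the tray's x from its centre, 42 above its underside. The fin is a plate 12 thick (tray's y), 36 long (tray's x 70 to 106) and 60 high from the table: pinch it from above across its thickness.
- stand: Fixed plywood stand for the punch, 90 x 80; its top board is 111 to 125 above the table, on two side cheeks. Origin: centre of its underside, upright.
- stand_hole (a point): Centre of the upper mouth of the stand's hole (diameter 23, through the top board), 125 above the table.
- punch_grip (a point): Centre of the punch's round handle (diameter 26, 80 long, black rubber; the punch is about 0.17 kg). At the start the punch hangs upright in the stand, its collar (diameter 36, 8 thick, underside 48 below this point) resting on the top board, this point 173 above the table. z axis: from tip to handle.
- punch_tip (a point): Flat tip of the punch: end of its steel shank (diameter 12, 105 long below the collar), 153 from punch_grip along the punch.
- spool: Bystander: a cardboard filament spool with copper-coloured filament lying flat, diameter 160, height 55. Origin: centre of its underside.
- glue: Bystander: a white plastic bottle standing, diameter 44, height 120. Origin: centre of its underside.
- gear: Bystander: a black printed gear lying flat, diameter 65, height 20, hub to 34. Origin: centre of its underside.
- driver: Bystander: a screwdriver with black handle lying on the table between the robot and the vice. Origin: underside.
- brush: Bystander: a brush lying on the table. Origin: underside.
- scraper: Bystander: a print scraper (flat blade, black handle) lying on the table at the robot's right. Origin: underside.
- cup: Bystander: a white empty cup standing, rim diameter 72, height 90; it and the punch stand swap places between runs. Origin: centre of its underside.
- pin: The hinge pin itself (see pin_center): its origin is the pin's centre.
- punch: The punch itself: its origin is the centre of the collar's underside, 48 below punch_grip; z axis from tip to handle.
Mind the look-alikes: they are no part of the job. Leave any yellow look-alike of the punch alone. What is shaped like the tray but orange is not meant.

How it is judged:
By the outcome, as a careful person would: the job done as asked, in the order asked, and still so for the second after the job is handed in, with the robot touching nothing.
It also fails if it takes over 54 s, if anything falls off the work surface, if the arm or the gripper's body presses on something with over 40 N, if the wrist force passes 120 N, or if a joint passes its speed limit or range.

## Working session

There is one attempt and no reset: what is moved stays moved. The work goes in short steps, Python scripts to look and compute and a tool call to move; the robot and the scene stay as the last step left them, time stands still between calls to the robot, and variables do not carry over. Pictures are saved under pics/ and viewed, at most 10 in all, crops included, and the job is handed in when it is done.

Besides the shell and the picture viewer there is one more tool, called after ">>>" by a JSON object that holds its "method" and its "body". arm_command: Moves the arm, as the interface text tells. Its arguments: {"type":"object","properties":{"series":{"type":"array"},"jaw":{"type":"number"}},"required":["series"]}

```bash
ls; mkdir -p pics; cat > h.py <<'E'
import numpy as np, cv2
from workcell import ctrl
def cam(n):
    d=ctrl.get_image(n); d['R']=cv2.Rodrigues(np.array(d['rvec'],float))[0]; d['t']=np.array(d['tvec'],float).ravel()
    d['K']=np.array([[d['fx'],0,d['cx']],[0,d['fy'],d['cy']],[0,0,1.]]); d['D']=np.array([d['k1'],0,0,0.]); return d
def ray(d,u,v):
    p=cv2.undistortPoints(np.array([[[u,v]]],float),d['K'],d['D'])[0,0]
    return -d['R'].T@d['t'], d['R'].T@np.array([p[0],p[1],1])
def onz(d,u,v,z):
    o,r=ray(d,u,v); return o+r*(z-o[2])/r[2]
def tri(d1,p1,d2,p2):
    o1,r1=ray(d1,*p1);o2,r2=ray(d2,*p2)
    s=np.linalg.lstsq(np.c_[r1,-r2],o2-o1,rcond=None)[0]
    a,b=o1+s[0]*r1,o2+s[1]*r2; return (a+b)/2,np.linalg.norm(a-b)
def proj(d,P):
    return cv2.projectPoints(np.array(P,float).reshape(-1,1,3),np.array(d['rvec'],float),d['t'],d['K'],d['D'])[0].reshape(-1,2)
E
python3 - <<'E'
from h import *
import pickle
for n in ('side','top'):
    d=cam(n); cv2.imwrite(f'pics/{n}0.png',cv2.resize(d['frame'],(784,588))); pickle.dump(d,open(n+'0.pkl','wb'))
    print(n,d['fx'],d['k1'],-d['R'].T@d['t'],d['R'].round(2).tolist())
o=ctrl.get_obs();print({k:np.round(v,3).tolist() for k,v in o.items()})
E
```

```text
pics
side 393.14007145771626 -0.03631869008765392 [499.45636278 736.34825115 944.60689502] [[-1.0, -0.06, 0.0], [-0.04, 0.74, -0.67], [0.04, -0.67, -0.74]]
top 518.1868300334586 -0.17414072096951014 [ 277.07823834  -29.14650251 1577.59169823] [[0.02, -1.0, 0.01], [-0.98, -0.03, -0.17], [0.18, -0.01, -0.98]]
{'t': 0.1, 'qpos': [-1.246, 0.424, 1.631, -0.0, 1.089, -0.019], 'qvel': [0.001, -0.002, -0.001, 0.0, 0.001, -0.002], 'joint_torque': [-0.0, -54.561, -27.432, 0.064, 0.019, -0.0], 'ee_pos': [210.533, -587.961, 240.988], 'orientation': [-3.094, -0.537, 0.0], 'ft_force': [0.021, -0.195, -0.261], 'moment': [0.028, -0.042, -0.009], 'grasp_force': 0.0, 'width': 87.689}
```

View pics/side0.png

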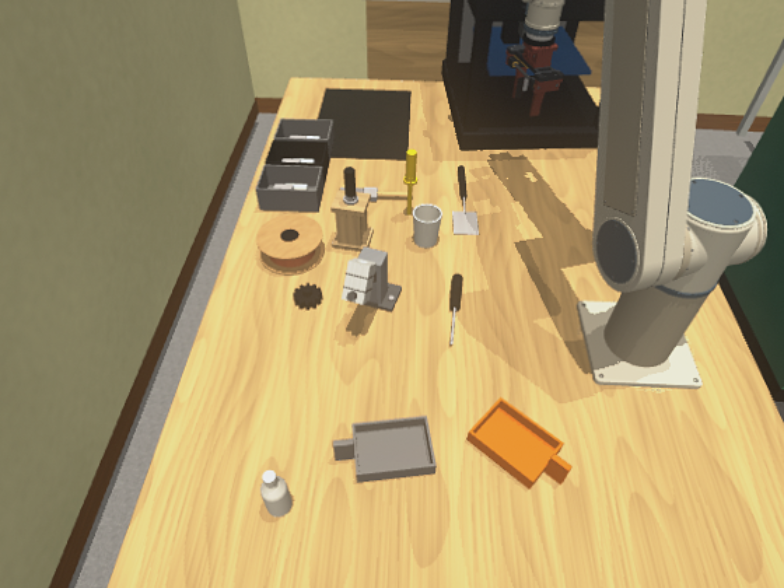

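View pics/top0.png

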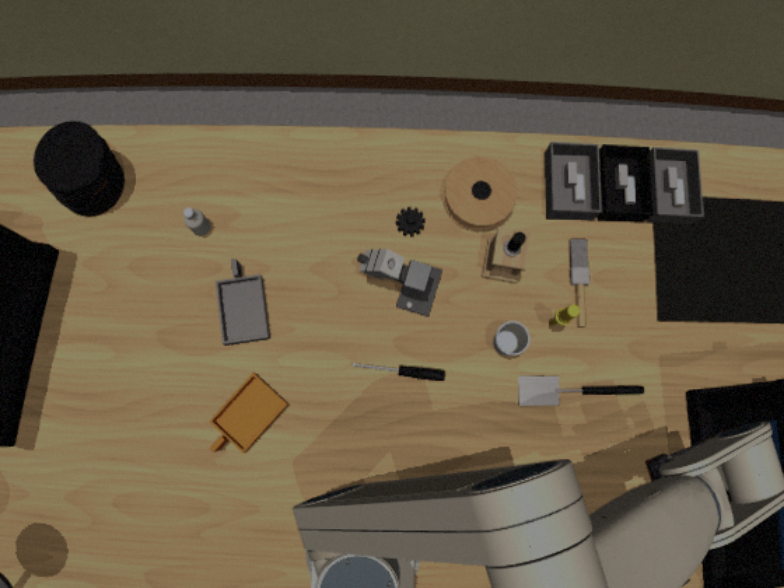

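Candidates in side0 are the black punch at (350,185) in the stand and a yellow look-alike at (411,170). For the tray, there's a grey one at (393,448) and an orange one at (515,440). Black and grey fit the text. In top0 they are the punch (515,242), grey tray (243,310) and vice knuckle (388,265), with the column at (418,275), so vice +x runs to the left of the picture, about world +y. I'll confirm with enlarged crops.

```bash
python3 - <<'E'
import pickle,cv2,numpy as np
from h import *
def crop(n,x0,y0,w,h,s):
    f=pickle.load(open(n+'0.pkl','rb'))['frame'][y0:y0+h,x0:x0+w]
    f=cv2.resize(f,None,fx=s,fy=s,interpolation=cv2.INTER_CUBIC)
    for i in range(0,w,10):
        cv2.line(f,(i*s,0),(i*s,6),(0,0,255),1); 
        if i%20==0: cv2.putText(f,str(x0+i),(i*s,18),0,.4,(0,0,255),1)
    for i in range(0,h,10):
        cv2.line(f,(0,i*s),(6,i*s),(0,0,255),1); cv2.putText(f,str(y0+i),(8,i*s+4),0,.4,(0,0,255),1)
    return f
cv2.imwrite('pics/topc.png',crop('top',245,155,140,75,5))
cv2.imwrite('pics/sidec.png',crop('side',230,110,110,115,5))
t=crop('top',150,180,50,70,6);s=crop('side',230,290,90,60,4)
c=np.zeros((430,680,3),np.uint8);c[:420,:300]=t;c[:240,310:670]=s
cv2.imwrite('pics/trayc.png',c)
E
```

```text
(no output)
```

View pics/topc.png

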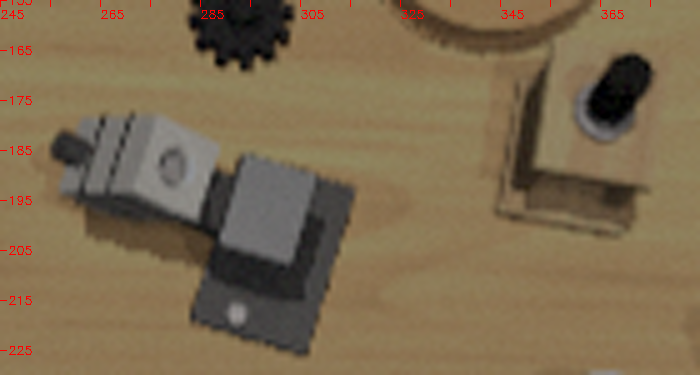

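View pics/sidec.png

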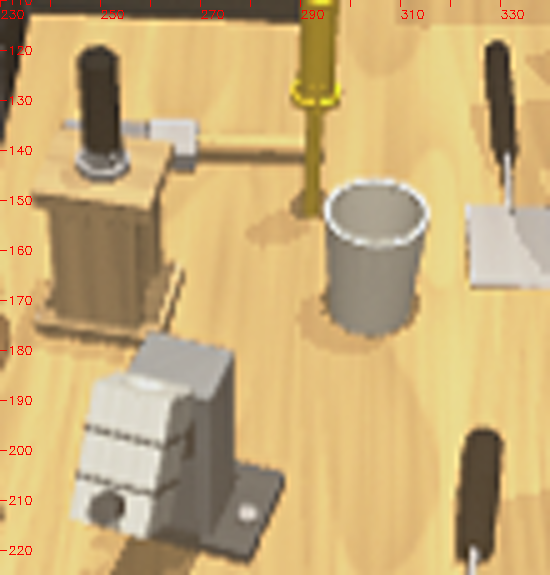

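View pics/trayc.png

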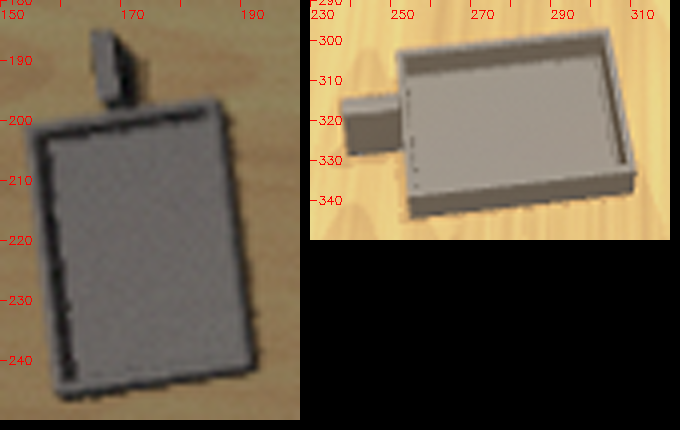

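```bash
python3 - <<'E'
import pickle
from h import *
T=pickle.load(open('top0.pkl','rb'));S=pickle.load(open('side0.pkl','rb'))
P=lambda *a:print(a[0],*[np.round(x,1) for x in a[1:]])
P('mouth z168',onz(T,279.6,188.4,168))
face=[(277,178.4),(289,184),(285,199),(271.6,193)]
for p,z in zip(face,(181,155,155,181)):P('face',onz(T,*p,z))
for p in [(243,153),(318,180),(293,265),(220,240)]: P('col',onz(T,245+p[0]/5,155+p[1]/5,135))
P('foot',onz(T,245+190/5,155+320/5,8),onz(T,245+308/5,155+354/5,8),onz(T,245+353/5,155+187/5,8))
P('tri edge',*tri(T,face[0],S,(249.6,185.6)),*tri(T,face[3],S,(268,187.5)))
P('coltop',*tri(T,(293.6,185.6),S,(256,183)),*tri(T,(303.6,208),S,(276.5,180)))
P('handle top',*tri(T,(371.4,169.6),S,(249.6,121.5)),onz(T,371.4,169.6,213))
P('collar',*tri(T,(366.2,177),S,(250.6,141.5)),onz(T,366.2,177,133))
P('board z125',*[onz(T,245+x/5,155+y/5,125) for x,y in [(553,45),(535,168),(650,187)]])
# tray
c=[(155.5,201.5),(186,197),(192,241),(160,245.5)]
cw=[onz(T,*p,32) for p in c]
for x in cw:P('tray',x)
P('ctr',np.mean(cw,0),'yaw',np.degrees(np.arctan2(*( (cw[0]+cw[1]-cw[2]-cw[3])[[1,0]]))),np.linalg.norm(cw[0]-cw[3]),np.linalg.norm(cw[0]-cw[1]))
sc=[(230+(x-310)/4,290+y/4) for x,y in [(402,50),(608,30),(632,170),(410,195)]]
# side corners: order match (larger x=left, +y=lower)
for a,b in ((0,3),(1,0),(2,1),(3,2)):P('tri',*tri(T,c[a],S,sc[b]))
P('fin z60',onz(T,165,185.5,60),onz(T,168.5,185.5,60),onz(T,167.5,197,60),onz(T,169,197.5,60))
P('fin side',*[onz(S,230+(x-310)/4,290+y/4,60) for x,y in [(342,100),(403,95),(401,108),(346,112)]])
E
```

```text
mouth z168 [586.  -43.2 168. ]
face [611.3 -35.2 181. ]
face [602.2 -69.4 155. ]
face [558.9 -59.1 155. ]
face [569.6 -21.3 181. ]
col [602.5 -83.2 135. ]
col [ 587.9 -126.3  135. ]
col [ 538.3 -112.8  135. ]
col [551.6 -71.1 135. ]
foot [525.4 -57.4   8. ] [ 506.1 -130.2    8. ] [ 611.4 -156.7    8. ]
tri edge [611.7 -35.2 181.8] 1.3 [563.6 -21.  192.9] 6.9
coltop [600.  -82.8 146.6] 0.2 [ 540.3 -113.1  132.6] 3.2
handle top [ 636.8 -293.1  211.2] 0.9 [ 635.8 -292.7  213. ]
collar [ 636.1 -293.1  131.5] 2.8 [ 634.3 -292.7  133. ]
board z125 [ 674.3 -263.3  125. ] [ 600.6 -252.4  125. ] [ 591.3 -319.5  125. ]
tray [565.3 333.9  32. ]
tray [581.7 240.4  32. ]
tray [447.4 215.   32. ]
tray [430.9 311.6  32. ]Traceback (most recent call last):
  File "<stdin>", line 19, in <module>
  File "<stdin>", line 4, in <lambda>
    return _wrapfunc(a, 'round', decimals=decimals, out=out)
    return _wrapit(obj, method, *args, **kwds)
    result = getattr(arr, method)(*args, **kwds)
numpy._core._exceptions._UFuncNoLoopError: ufunc 'multiply' did not contain a loop with signature matching types (dtype('<U3'), dtype('float64')) -> None
```

```bash
python3 - <<'E'
import pickle
from h import *
T=pickle.load(open('top0.pkl','rb'));S=pickle.load(open('side0.pkl','rb'))
P=lambda *a:print(a[0],*[np.round(x,1) for x in a[1:]])
c=[(155.5,201.5),(186,197),(192,241),(160,245.5)]
cw=[onz(T,*p,32) for p in c]
v=cw[0]+cw[1]-cw[2]-cw[3]; yaw=np.arctan2(v[1],v[0])
P('ctr yaw',np.mean(cw,0),np.degrees(yaw),np.linalg.norm(cw[0]-cw[3]),np.linalg.norm(cw[0]-cw[1]))
P('fin pred',np.mean(cw,0)[:2]+90*np.array([np.cos(yaw),np.sin(yaw)]))
sc=[(230+(x-310)/4,290+y/4) for x,y in [(402,50),(608,30),(632,170),(410,195)]]
for a,b in ((0,3),(1,0),(2,1),(3,2)):P('tri',*tri(T,c[a],S,sc[b]))
P('fin z60',onz(T,165,185.5,60),onz(T,168.5,185.5,60),onz(T,167.5,197,60),onz(T,170,197.5,60))
P('fin side',*[onz(S,230+(x-310)/4,290+y/4,60) for x,y in [(342,100),(400,95),(400,108),(346,112)]])
E
```

```text
ctr yaw [506.3 275.2  32. ] 10.1 136.3 94.9
fin pred [594.9 291. ]
tri [567.8 335.   26.7] 2.9
tri [582.2 240.3  32.2] 1.1
tri [449.  215.5  27.2] 2.2
tri [433.  312.   28.2] 3.5
fin z60 [609.9 301.6  60. ] [610.1 290.9  60. ] [574.7 291.6  60. ] [573.4 283.9  60. ]
fin side [613.6 291.3  60. ] [578.6 285.9  60. ] [577.7 294.5  60. ] [610.2 299.1  60. ]
```

>>> {"method": "arm_command", "body": {"series": [{"linear": [0,0,-0.05],"turn": 0},{"linear": [0,0,-0.05],"turn": 0}], "jaw": 1}}

```text
t: 0.3
ee_pos: [210.3, -587.3, 340.7]
orientation: [-3.09, -0.536, 0.001]
ft_force: [-0.6, -1.0, 1.2]
width: 87.7
grasp_force: 0.0
```

Fin at about (594, 292), yaw about 11°. The vice's +x points at about 75° in the world, with mouth_top at about (586, -43, 168). Both stand up against the sizes given. I'm moving to above the fin.

>>> {"method": "arm_command", "body": {"series": [{"linear": [0.033,-0.035,0],"turn": 0},{"linear": [0.033,-0.035,0],"turn": 0},{"linear": [0.033,-0.035,0],"turn": 0},{"linear": [0.033,-0.035,0],"turn": 0},{"linear": [0.033,-0.035,0],"turn": 0},{"linear": [0.033,-0.035,0],"turn": 0},{"linear": [0.033,-0.035,0],"turn": 0},{"linear": [0.033,-0.035,0],"turn": 0},{"linear": [0.033,-0.035,0],"turn": 0},{"linear": [0.033,-0.035,0],"turn": 0}]}}

```text
t: 1.3
ee_pos: [403.5, -145.8, 341.7]
orientation: [3.095, 0.537, 0.0]
ft_force: [0.4, -0.7, 0.3]
width: 87.8
grasp_force: 0.0
```

>>> {"method": "arm_command", "body": {"series": [{"linear": [0.033,-0.035,0],"turn": 0},{"linear": [0.033,-0.035,0],"turn": 0},{"linear": [0.033,-0.035,0],"turn": 0},{"linear": [0.033,-0.035,0],"turn": 0},{"linear": [0.033,-0.035,0],"turn": 0},{"linear": [0.033,-0.035,0],"turn": 0},{"linear": [0.033,-0.035,0],"turn": 0},{"linear": [0.033,-0.035,0],"turn": 0.1},{"linear": [0.033,-0.035,0],"turn": 0.05},{"linear": [0,0,0],"turn": 0}]}}

```text
t: 2.3
ee_pos: [582.6, 251.4, 340.4]
orientation: [-3.125, -0.308, 0.0]
ft_force: [0.2, -0.5, -1.0]
width: 87.5
grasp_force: 0.0
```

```bash
cat >> h.py <<'E'
def yawof(rv):
    R=cv2.Rodrigues(np.array(rv,float))[0]; return np.arctan2(R[1,0],R[0,0]),R
def go(x,y,z,yaw=None):
    o=ctrl.get_obs(); a,R=yawof(o['orientation']); p=np.array(o['ee_pos'])
    print('pos',p.round(1),'yaw',round(np.degrees(a),2),'F',np.round(o['ft_force'],1),'t',round(o['t'],2))
    print('shift(tool,mm)',(R.T@(np.array([x,y,z])-p)).round(1))
    if yaw is not None: print('turn rad',round(-(np.radians(yaw)-a),3))
E
python3 -c "
from h import *
go(594,292,42,11)"
```

```text
pos [582.6 251.4 340.4] yaw 11.24 F [ 0.2 -0.5 -1. ] t 2.3
shift(tool,mm) [ 19.1 -37.3 298.5]
turn rad 0.004
```

>>> {"method": "arm_command", "body": {"series": [{"linear": [0.019,-0.037,0],"turn": 0},{"linear": [0,0,0.05],"turn": 0},{"linear": [0,0,0.05],"turn": 0},{"linear": [0,0,0.05],"turn": 0},{"linear": [0,0,0.05],"turn": 0},{"linear": [0,0,0.05],"turn": 0},{"linear": [0,0,0.03],"turn": 0},{"linear": [0,0,0.019],"turn": 0},{"linear": [0,0,0],"turn": 0},{"linear": [0,0,0],"turn": 0}]}}

```text
t: 3.3
ee_pos: [592.2, 286.2, 42.5]
orientation: [3.126, 0.304, -0.002]
ft_force: [0.5, 0.3, -0.2]
width: 87.6
grasp_force: 0.0
```

>>> {"method": "arm_command", "body": {"series": [{"linear": [0,0,0],"turn": 0},{"linear": [0,0,0],"turn": 0},{"linear": [0,0,0],"turn": 0},{"linear": [0,0,0],"turn": 0},{"linear": [0,0,0],"turn": 0},{"linear": [0,0,0],"turn": 0},{"linear": [0,0,0],"turn": 0}], "jaw": -1}}

```text
t: 4.0
ee_pos: [592.7, 286.9, 42.7]
orientation: [-3.127, -0.304, -0.0]
ft_force: [-0.6, -0.5, 0.8]
width: 35.5
grasp_force: 0.0
```

```bash
python3 -c "
from h import *
go(629.6,118,42,75)
for n in ('top','side'):
    d=cam(n); cv2.imwrite(f'pics/{n}1.png',d['frame'])
    x,y=proj(d,[594,292,60])[0].astype(int); globals()[n]=cv2.resize(d['frame'][y-50:y+80,x-60:x+60],None,fx=3,fy=3)
cv2.imwrite('pics/grasp1.png',np.hstack([top,side]))
"
```

```text
pos [592.7 286.9  42.7] yaw 11.11 F [-0.6 -0.5  0.8] t 4.0
shift(tool,mm) [  3.7 172.8   0.7]
turn rad -1.115
```

View pics/grasp1.png

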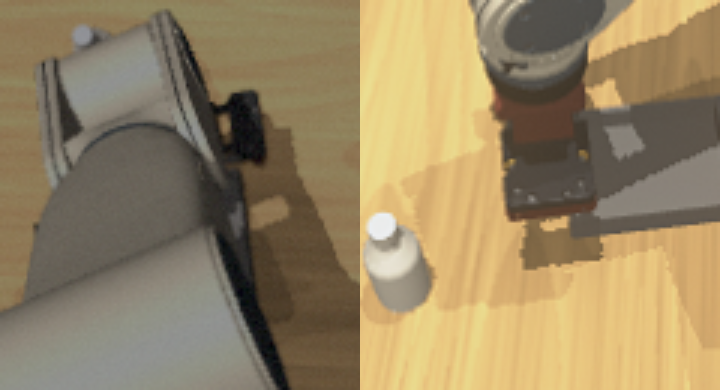

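```bash
python3 - <<'E'
import pickle
from h import *
T=pickle.load(open('top0.pkl','rb'));S=pickle.load(open('side0.pkl','rb'))
print('gear',onz(T,410/1.4,222/1.4,20),onz(S,307/1.4,296/1.4,20))
print('glue',onz(T,186/1.4,213/1.4,120),onz(S,269/1.4,476/1.4,120),onz(S,281/1.4,510/1.4,0))
print('driver tip',onz(T,352/1.4,365/1.4,5))
u=np.array([np.cos(np.radians(75)),np.sin(np.radians(75))]);n=np.array([u[1],-u[0]])
for c in (50,60,70):
  for k in (-1,1):
    for m in (-1,1): print(c,k,m,np.array([592,-22])+u*(c+70*k)+n*50*m)
E
```

```text
gear [714.59875025 -83.66953051  20.        ] [720.09549812 -77.87414034  20.        ]
glue [695.32829205 391.88427924 120.        ] [698.59593207 386.60420263 120.        ] [695.28134387 394.5096073    0.        ]
driver tip [395.25033966  35.3770022    5.        ]
50 -1 -1 [538.52732778 -28.37756427]
50 -1 1 [635.11991041 -54.25946878]
50 1 -1 [574.7619941  106.85205141]
50 1 1 [671.35457673  80.9701469 ]
60 -1 -1 [541.11551823 -18.71830601]
60 -1 1 [637.70810086 -44.60021052]
60 1 -1 [577.35018455 116.51130967]
60 1 1 [673.94276718  90.62940516]
70 -1 -1 [543.70370869  -9.05904774]
70 -1 1 [640.29629131 -34.94095226]
70 1 -1 [579.938375   126.17056794]
70 1 1 [676.53095763 100.28866343]
```

>>> {"method": "arm_command", "body": {"series": [{"linear": [0,0,0],"turn": 0},{"linear": [0,0,0],"turn": 0},{"linear": [0,0,0],"turn": 0},{"linear": [0,0,0],"turn": 0},{"linear": [0,0,0],"turn": 0}]}}

```text
t: 4.6
ee_pos: [592.6, 286.8, 42.6]
orientation: [3.127, 0.304, -0.0]
ft_force: [-0.8, -0.1, -0.2]
width: 12.2
grasp_force: 30.0
```

>>> {"method": "arm_command", "body": {"series": [{"linear": [0,0,-0.015],"turn": 0},{"linear": [0,0,-0.015],"turn": -0.14},{"linear": [0,0,0],"turn": -0.14},{"linear": [0,0,0],"turn": -0.14},{"linear": [0,0,0],"turn": -0.14},{"linear": [0,0,0],"turn": -0.14},{"linear": [0,0,0],"turn": -0.14},{"linear": [0,0,0],"turn": -0.14},{"linear": [0,0,0],"turn": -0.135},{"linear": [0,0,0],"turn": 0}]}}

```text
t: 5.6
ee_pos: [592.8, 286.9, 73.5]
orientation: [2.491, 1.914, 0.001]
ft_force: [-0.3, -0.6, -2.0]
width: 11.7
grasp_force: 30.0
```

>>> {"method": "arm_command", "body": {"series": [{"linear": [-0.018,0.016,0],"turn": 0},{"linear": [-0.018,0.016,0],"turn": 0},{"linear": [-0.018,0.016,0],"turn": 0},{"linear": [-0.018,0.016,0],"turn": 0},{"linear": [-0.016,0.015,0],"turn": 0},{"linear": [0,0,0],"turn": 0},{"linear": [0,0,0],"turn": 0}]}}

```text
t: 6.3
ee_pos: [646.2, 181.2, 73.0]
orientation: [-2.496, -1.907, -0.0]
ft_force: [-0.4, -0.4, -1.9]
width: 11.8
grasp_force: 30.0
```

```bash
python3 -c "
from h import *
go(630.8,123,45,75)
d=cam('side'); cv2.imwrite('pics/s2.png',cv2.resize(d['frame'][120:370,150:400],None,fx=2.4,fy=2.4))
"
```

```text
pos [646.2 181.2  73. ] yaw 74.78 F [-0.4 -0.4 -1.9] t 6.3
shift(tool,mm) [-60.2   0.4  28. ]
turn rad -0.004
```

View pics/s2.png

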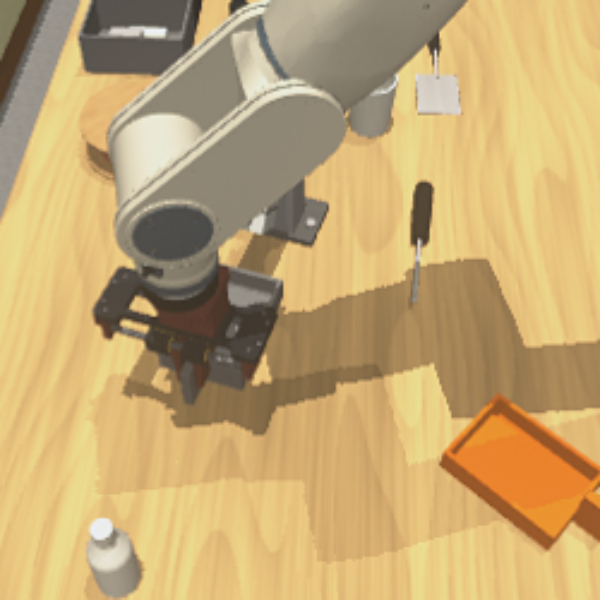

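The tray hangs in the grip (side crop 240,330), lined up towards the vice. I'll slide it under the mouth and set it down.

>>> {"method": "arm_command", "body": {"series": [{"linear": [-0.02,0,0],"turn": 0},{"linear": [-0.02,0,0],"turn": 0},{"linear": [-0.02,0,0],"turn": 0},{"linear": [0,0,0.012],"turn": 0},{"linear": [0,0,0.012],"turn": 0},{"linear": [0,0,0.005],"turn": 0},{"linear": [0,0,0],"turn": 0},{"linear": [0,0,0],"turn": 0}]}}

```text
t: 7.15
ee_pos: [630.6, 123.9, 43.1]
orientation: [-2.492, -1.913, 0.001]
ft_force: [1.9, 0.4, -2.7]
width: 11.7
grasp_force: 30.0
```

>>> {"method": "arm_command", "body": {"series": [{"linear": [0,0,0.001],"turn": 0},{"linear": [0,0,0],"turn": 0},{"linear": [0,0,0],"turn": 0},{"linear": [0,0,0],"turn": 0},{"linear": [0,0,0],"turn": 0},{"linear": [0,0,0],"turn": 0},{"linear": [0,0,-0.02],"turn": 0},{"linear": [0,0,-0.04],"turn": 0},{"linear": [0,0,-0.05],"turn": 0},{"linear": [0,0,-0.05],"turn": 0}], "jaw": 0}}

```text
t: 8.15
ee_pos: [630.1, 123.3, 203.9]
orientation: [-2.492, -1.912, 0.002]
ft_force: [0.7, -0.1, 0.3]
width: 43.5
grasp_force: 0.0
```

>>> {"method": "arm_command", "body": {"series": [{"linear": [0,0,-0.05],"turn": 0},{"linear": [0,0,-0.05],"turn": 0},{"linear": [0,0,-0.05],"turn": 0},{"linear": [0,0,0],"turn": 0}], "jaw": 1}}

```text
t: 8.55
ee_pos: [633.8, 124.0, 361.4]
orientation: [2.488, 1.908, 0.019]
ft_force: [1.0, 0.2, 0.2]
width: 72.3
grasp_force: 0.0
```

```bash
python3 -c "
from h import *
go(635.5,-293,340,75)
"
```

```text
pos [633.8 124.  361.4] yaw 74.99 F [1.  0.2 0.2] t 8.55
shift(tool,mm) [-402.4  109.4   20.4]
turn rad -0.0
```

>>> {"method": "arm_command", "body": {"series": [{"linear": [-0.04,0.011,0],"turn": 0},{"linear": [-0.04,0.011,0],"turn": 0},{"linear": [-0.04,0.011,0],"turn": 0},{"linear": [-0.04,0.011,0],"turn": 0},{"linear": [-0.04,0.011,0],"turn": 0},{"linear": [-0.04,0.011,0],"turn": 0},{"linear": [-0.04,0.011,0],"turn": 0},{"linear": [-0.04,0.011,0],"turn": 0},{"linear": [-0.04,0.011,0],"turn": 0},{"linear": [-0.04,0.011,0],"turn": 0}]}}

```text
t: 9.55
ee_pos: [632.7, -293.0, 351.7]
orientation: [-2.492, -1.911, 0.001]
ft_force: [1.2, -0.7, -1.2]
width: 87.6
grasp_force: 0.0
```

>>> {"method": "arm_command", "body": {"series": [{"linear": [0,0,0],"turn": 0},{"linear": [0,0,0],"turn": 0}]}}

```text
t: 9.75
ee_pos: [632.7, -292.0, 351.4]
orientation: [-2.493, -1.909, 0.001]
ft_force: [0.9, 0.4, -0.0]
width: 87.6
grasp_force: 0.0
```

```bash
python3 -c "
from h import *
go(635.5,-293,180,75)
t=cam('top');s=cam('side')
# tray check: bounding of tray in side view
a=t['frame'];b=s['frame']
p=proj(t,[606,36,32])[0].astype(int);q=proj(s,[606,36,32])[0].astype(int)
A=cv2.resize(a[p[1]-50:p[1]+50,p[0]-65:p[0]+65],None,fx=4,fy=4);B=cv2.resize(b[q[1]-65:q[1]+35,q[0]-35:q[0]+35],None,fx=4,fy=4)
print(p-[65,50],q-[35,65])
cv2.imwrite('pics/tray2.png',np.hstack([A,B]))
"
```

```text
pos [ 632.7 -292.   351.4] yaw 74.88 F [ 0.9  0.4 -0. ] t 9.75
shift(tool,mm) [ -0.4   3.3 171.4]
turn rad -0.002
[188 140] [216 174]
```

View pics/tray2.png

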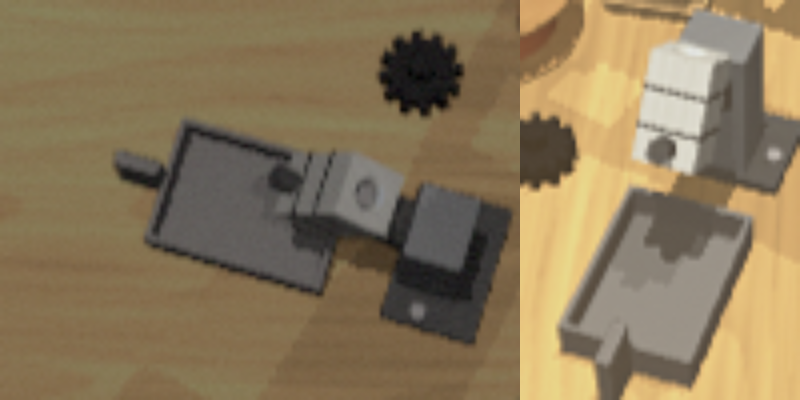

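Tray lies flat, lined up under the knuckle (top crop 240,210). The fin sticks out away from the column, so the tray is fine. Now the punch.

>>> {"method": "arm_command", "body": {"series": [{"linear": [0,0.003,0.04],"turn": 0},{"linear": [0,0,0.05],"turn": 0},{"linear": [0,0,0.04],"turn": 0},{"linear": [0,0,0.03],"turn": 0},{"linear": [0,0,0.016],"turn": 0},{"linear": [0,0,0],"turn": 0}]}}

```text
t: 10.45
ee_pos: [635.3, -290.4, 174.5]
orientation: [-2.488, -1.912, 0.003]
ft_force: [0.5, 0.7, -0.1]
width: 87.5
grasp_force: 0.0
```

>>> {"method": "arm_command", "body": {"series": [{"linear": [0,0,0],"turn": 0},{"linear": [0,0,0],"turn": 0},{"linear": [0,0,0],"turn": 0},{"linear": [0,0,0],"turn": 0},{"linear": [0,0,0],"turn": 0},{"linear": [0,0,0],"turn": 0},{"linear": [0,0,0],"turn": 0},{"linear": [0,0,0],"turn": 0},{"linear": [0,0,0],"turn": 0},{"linear": [0,0,0],"turn": 0}], "jaw": -1}}

```text
t: 11.45
ee_pos: [636.3, -292.3, 176.7]
orientation: [2.492, 1.912, 0.0]
ft_force: [0.6, 0.6, 0.1]
width: 25.9
grasp_force: 30.0
```

>>> {"method": "arm_command", "body": {"series": [{"linear": [0,0,0],"turn": 0},{"linear": [0,0,0],"turn": 0}]}}

```text
t: 11.65
ee_pos: [636.3, -292.2, 176.7]
orientation: [2.492, 1.912, 0.0]
ft_force: [1.3, -0.5, -0.0]
width: 26.1
grasp_force: 30.0
```

>>> {"method": "arm_command", "body": {"series": [{"linear": [0,0,-0.032],"turn": 0},{"linear": [0,0,-0.032],"turn": 0},{"linear": [0,0,-0.033],"turn": 0},{"linear": [0,0,0],"turn": 0},{"linear": [0,0,0],"turn": 0}]}}

```text
t: 12.15
ee_pos: [635.9, -292.1, 273.5]
orientation: [2.493, 1.912, 0.0]
ft_force: [-0.7, -0.1, -3.1]
width: 25.5
grasp_force: 30.0
```

```bash
python3 -c "
from h import *
go(636.3,-292.2,273.7,75)"
```

```text
pos [ 635.9 -292.1  273.5] yaw 74.99 F [-0.7 -0.1 -3.1] t 12.15
shift(tool,mm) [-0.   0.4 -0.2]
turn rad -0.0
```

>>> {"method": "arm_command", "body": {"series": [{"linear": [-0.006,0,0.002],"turn": 0},{"linear": [-0.013,0,0.0],"turn": 0},{"linear": [-0.013,0,0.001],"turn": 0},{"linear": [-0.013,0,0.002],"turn": 0},{"linear": [-0.012,0,0.003],"turn": 0},{"linear": [0,0,0],"turn": 0}]}}

```text
t: 12.75
ee_pos: [620.4, -349.5, 264.8]
orientation: [-2.494, -1.91, 0.002]
ft_force: [0.2, 1.3, -1.0]
width: 25.3
grasp_force: 30.0
```

>>> {"method": "arm_command", "body": {"series": [{"linear": [-0.012,0,0.005],"turn": 0},{"linear": [-0.012,0,0.005],"turn": 0},{"linear": [-0.012,0,0.007],"turn": 0},{"linear": [0,0,0],"turn": 0}]}}

```text
t: 13.15
ee_pos: [611.2, -383.9, 247.5]
orientation: [-2.494, -1.91, 0.001]
ft_force: [0.6, 1.0, -1.1]
width: 25.4
grasp_force: 30.0
```

```bash
python3 -c "
from h import *
go(636.3,-292.2,273.7,75)
t=cam('top');s=cam('side')
p=proj(t,[625,-320,180])[0].astype(int);q=proj(s,[625,-320,180])[0].astype(int)
w=lambda f,p:cv2.resize(f[p[1]-50:p[1]+50,p[0]-48:p[0]+48],None,fx=4,fy=4)
print(p-[48,50],q-[48,50])
cv2.imwrite('pics/tilt.png',np.hstack([w(t['frame'],p),w(s['frame'],q)]))
"
```

```text
pos [ 611.2 -383.9  247.5] yaw 74.89 F [ 0.6  1.  -1.1] t 13.15
shift(tool,mm) [ 95.    0.3 -26.2]
turn rad -0.002
[330 126] [206  74]
```

View pics/tilt.png

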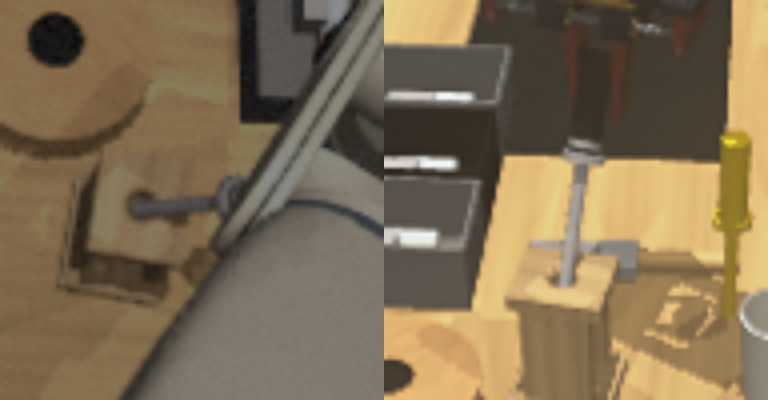

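The punch leans about 36° in the grip with its tip in the stand's hole (crop 140,205 top; 565,275 side). Now I'll withdraw it and carry it to the knuckle.

>>> {"method": "arm_command", "body": {"series": [{"linear": [-0.009,0,-0.012],"turn": 0},{"linear": [-0.018,0,-0.024],"turn": 0},{"linear": [-0.009,0,-0.02],"turn": 0},{"linear": [0,-0.02,-0.027],"turn": 0},{"linear": [0.03,-0.02,0],"turn": 0},{"linear": [0.04,-0.02,0],"turn": 0},{"linear": [0.04,-0.02,0],"turn": 0},{"linear": [0.04,-0.02,0],"turn": 0},{"linear": [0.03,-0.013,0],"turn": 0},{"linear": [0.03,0,0],"turn": 0}]}}

```text
t: 14.25
ee_pos: [546.7, -183.4, 333.1]
orientation: [2.491, 1.913, -0.001]
ft_force: [-0.5, -0.5, -2.2]
width: 25.5
grasp_force: 30.0
```

>>> {"method": "arm_command", "body": {"series": [{"linear": [0.02,0,0],"turn": 0},{"linear": [0,0,0],"turn": 0},{"linear": [0,0,0],"turn": 0}]}}

```text
t: 14.55
ee_pos: [553.3, -165.6, 332.5]
orientation: [2.49, 1.913, -0.0]
ft_force: [0.3, -0.4, -2.7]
width: 25.3
grasp_force: 30.0
```

```bash
python3 -c "
from h import *
go(560.5,-138.3,308.6,75)
t=cam('top');s=cam('side')
p=proj(t,[586,-52,190])[0].astype(int);q=proj(s,[575,-80,220])[0].astype(int)
w=lambda f,p:cv2.resize(f[p[1]-40:p[1]+40,p[0]-32:p[0]+32],None,fx=6,fy=6,interpolation=cv2.INTER_CUBIC)
print(p-[32,40],q-[32,40])
cv2.imwrite('pics/app.png',np.hstack([w(t['frame'],p),w(s['frame'],q)]))
"
```

```text
pos [ 553.3 -165.6  332.5] yaw 75.07 F [ 0.3 -0.4 -2.7] t 14.55
shift(tool,mm) [28.2 -0.1 23.9]
turn rad 0.001
[250 146] [232 125]
```

View pics/app.png

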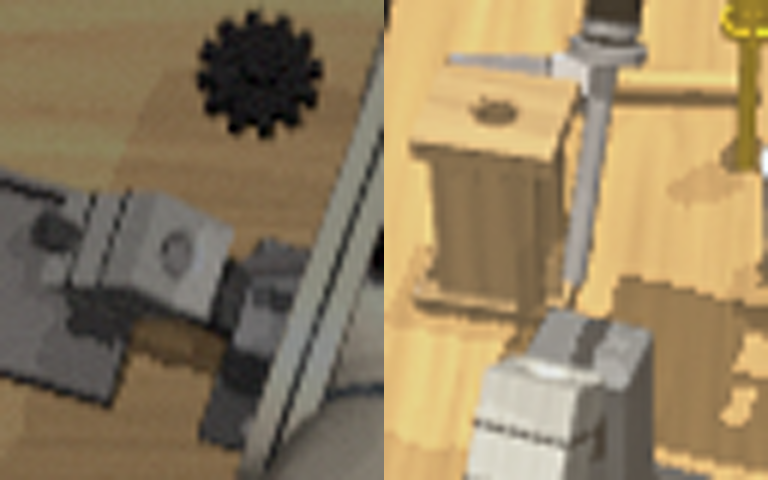

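```bash
python3 - <<'E'
import pickle
from h import *
T=pickle.load(open('top0.pkl','rb'));S=pickle.load(open('side0.pkl','rb'))
o=ctrl.get_obs();P=np.array(o['ee_pos'])
u=np.array([np.cos(np.radians(75)),np.sin(np.radians(75)),0])
for a in (28,32,36,40):
    th=np.radians(a);tip=P+156.7*(np.sin(th)*u-np.array([0,0,np.cos(th)]));c=P+51.7*(np.sin(th)*u-np.array([0,0,np.cos(th)]))
    print(a,tip.round(1),'top',proj(T,tip).round(1),'side tip/collar',proj(S,tip).round(1),proj(S,c).round(1))
print('seen top',(250+255/6,146+295/6),'side',(232+190/6,125+285/6))
print(tri(T,(250+255/6,146+295/6),S,(232+190/6,125+285/6)))
print('mouth top view',onz(T,250+179/6,146+252/6,168)); print('stand hole side',onz(S,250.3,143.3,125))
E
```

```text
28 [572.1 -95.2 193.7] top [[298.7 191.8]] side tip/collar [[265.6 168.4]] [[271.  131.9]]
32 [574.6 -86.1 199.2] top [[295.4 190.5]] side tip/collar [[264.5 169.1]] [[270.6 132. ]]
36 [576.9 -77.3 205.3] top [[292.3 189.1]] side tip/collar [[263.4 169.6]] [[270.3 132. ]]
40 [579.2 -69.  212.1] top [[289.4 187.6]] side tip/collar [[262.3 169.8]] [[269.9 132. ]]
seen top (292.5, 195.16666666666666) side (263.6666666666667, 172.5)
(array([569.98078863, -79.34167521, 190.49082048]), np.float64(13.570358350166233))
mouth top view [587.14351786 -43.78506713 168.        ]
stand hole side [ 638.65034282 -292.26623202  125.        ]
```

The top crop shows the mouth at (179,252) and the column. The side crop shows the shank ending near (572,290), which matches a 36° lean. The tip goes near the mouth next, and I'll measure it by differencing frames.

>>> {"method": "arm_command", "body": {"series": [{"linear": [0.014,0,0.01],"turn": 0},{"linear": [0.014,0,0.01],"turn": 0},{"linear": [0,0,0.009],"turn": 0},{"linear": [0,0,0],"turn": 0},{"linear": [0,0,0],"turn": 0}]}}

```text
t: 15.15
ee_pos: [560.3, -138.3, 302.1]
orientation: [-2.492, -1.912, 0.001]
ft_force: [0.5, -1.6, -1.3]
width: 25.6
grasp_force: 30.0
```

```bash
python3 - <<'E'
import pickle
from h import *
go(561,-138.5,303,75)
T0=pickle.load(open('top0.pkl','rb'));S0=pickle.load(open('side0.pkl','rb'))
fr=[cam('top')['frame'].astype(float) for _ in range(3)];f=np.mean(fr,0)
pickle.dump(f,open('topapp.pkl','wb'))
d=np.abs(f-T0['frame']).mean(2)
print('top rows180-202 cols 270-296 diff');print(d[180:202,270:298].astype(int))
g=np.mean([cam('side')['frame'].astype(float) for _ in range(2)],0);e=np.abs(g-S0['frame']).mean(2)
print('side rows 165-190 cols 252-276');print(e[165:192,252:276].astype(int))
o=ctrl.get_obs();P=np.array(o['ee_pos']);u=np.array([np.cos(np.radians(75)),np.sin(np.radians(75)),0])
for a in (32,36,40):
    th=np.radians(a);ax=np.sin(th)*u-np.array([0,0,np.cos(th)]);tip=P+156.7*ax
    print(a,tip.round(1),'top tip,-40',proj(T0,[tip,tip-40*ax]).round(1),'side',proj(S0,[tip,tip-40*ax]).round(1))
E
```

```text
pos [ 560.3 -138.3  302.1] yaw 75.01 F [ 0.5 -1.6 -1.3] t 15.15
shift(tool,mm) [-0.   0.8 -0.9]
turn rad 0.0
top rows180-202 cols 270-296 diff
[[  5  12   8   9   8  15  19  16  21  20  18  16  18  16  13  15  16  16
   14  13  19  18  19  18  17  70  21  20]
 [ 10  11  10  12  11  14  20  20  18  16  21  19  18  15  18  15  11  13
   15  14  20  16  16  16  15  69  13  16]
 [  4  10  12  10  11  18  20   8  11  21  15  19  20  19  17  14  15  12
   11  15  14  18  18  15  33  51  18  17]
 [ 12  10   9  11  10  20  19   6   6   9  11  11  19  17  22  21  18  18
   16  22  13  16  18  15  59  23  17  18]
 [ 12  13  12  10  17  18  10   4   1   6   1   3  10   9  18  19  17  17
   20  25  14  13  15  14  70  12  14  15]
 [ 12  10   8  12  17  17   3   6   3   2   2   4   2   4  12  10  20  18
   16  15  15  15  16  16  55  28  15  12]
 [ 13  11   7  10  16  11   2   0   1   2   4   3   0   3   4  12  29  31
   27  11  15  14  29   9  14  37  24  14]
 [  9  11  10  13  18   2   3   2   2   4   4   7  23  31  26  37  46  50
   29  17  16  16  51  21  11  23  26  25]
 [ 11  15  11  18  20
[... 3280 characters left out ...]
 2 15 23 20  8  5]
 [20 22 28 11  9 20 11 67 87 92 59  5  0 13 10 12  5  3  3  8 23 13  5  4]
 [15 14 14 18 22 21 10 18 29 38  3  1  3  4  2  3  3  7  8 22 21  9  5  5]
 [15 13 14 14 15  6 12 16 17 22  9  8  8  5  5  4  4 13 17 20  9  4  5  4]
 [15 14 15 15 15 15 14 16 14 14 13 19 16  5  3  4  4  5  4  5  5  7  7  5]
 [14 14 15 15 15 14 14 15 15 14 14 16  9  5  4  5  3  5  5  3  6  7  6  6]]
32 [582.1 -58.3 170.1] top tip,-40 [[285.  189.8]
 [292.9 189.3]] side [[261.3 183.3]
 [263.6 169.6]]
36 [584.4 -49.6 176.2] top tip,-40 [[282.  188.4]
 [290.5 188.2]] side [[260.2 183.9]
 [262.7 169.9]]
40 [586.6 -41.3 183. ] top tip,-40 [[279.  187. ]
 [288.3 187.2]] side [[259.  184.2]
 [261.9 170. ]]
```

```bash
python3 - <<'E'
import pickle
from h import *
f=pickle.load(open('topapp.pkl','rb'));T=pickle.load(open('top0.pkl','rb'))
np.set_printoptions(linewidth=200)
print(f[183:196,274:296].mean(2).astype(int));print(T['frame'][183:196,274:296].mean(2).astype(int))
E
```

```text
[[105 117 116 132 132 126 120 122 119 118 114 116 115 113 108  98 128 133 133 130  55  95]
 [110 119 125 132 121 109 108 122 127 129 117 116 115 118 114  95 133 134 132 120  50 123]
 [114 118 134 114  88  76  86 110 132 135 126 125 115 115 115 107 133 131 131  92  58 133]
 [117 125 134  80  91  96  97  99 126 140 135 125 107 102  99 124 133 132 131  68  91 133]
 [118 132 124  67 111 112 106  87 102 113 110 100  89  84  82 131 133 132 120  49 122 132]
 [118 132 115  93 108 109  95  79  84  82  78  78  80  80  95 133 134 131 100  51 133 132]
 [126 132 124 104 109 102  81  76  78  77  80  79  77  72 119 134 133 132  77  92 132 132]
 [131 134 131  98 102 103  77  67  69  69  66  64  65  64 132 133 132 126  46 113 132 132]
 [131 132 131 117  90  96  85  64  62  63  66  69  59  81 134 133 132 115  51 127 132 133]
 [130 131 132 132 116 109 115 107 109 100  85  86  54 116 135 134 133  85  69 133 132 133]
 [132 129 133 132 132 130 131 131 131 128 117 116  57 135 136 135 133  45  99 132 134 133]
 [108 122 132 133 133 131 132 132 130 133 133 121  79 136 135 136 122  48 126 135 134 134]
 [ 67  9
[... 567 characters left out ...]
2  99 126 144 140 139 136 125  83 104 108 114  56  98 109 105]
 [135 138 128 111 113 113 113 101 131 144 140 139 138  91  46  74  88  87  61 105 106 106]
 [136 135 135 103 102 113 114 109 140 146 135 137 138  49  32  58  60  46  69 106 107 106]
 [134 138 136 123  92  97 112 130 141 141 136 136 126  35  44  52  56  47  90 106 107 106]
 [135 132 136 134 121 113 123 135 137 136 136 133  92  36  56  54  50  49 104 106 108 109]
 [137 132 136 137 137 134 135 134 134 138 137 136  63  51  55  51  54  62 109 109 111 107]
 [112 127 133 136 135 135 135 139 135 139 138 123  51  55  51  54  50  86 110 108 108 107]
 [ 68  92 108 129 135 135 136 139 137 134 136  88  31  54  56  55  48 101 111 111 110 110]]
```

>>> {"method": "arm_command", "body": {"series": [{"linear": [0,0.003,0],"turn": 0},{"linear": [0.002,0,0.003],"turn": 0},{"linear": [0.002,0,0.003],"turn": 0},{"linear": [0.002,0,0.003],"turn": 0},{"linear": [0,0,0],"turn": 0}]}}

```text
t: 15.9
ee_pos: [565.0, -133.2, 293.6]
orientation: [2.492, 1.912, 0.0]
ft_force: [-0.2, -0.5, -1.2]
width: 25.8
grasp_force: 30.0
```

>>> {"method": "arm_command", "body": {"series": [{"linear": [0.002,0,0.003],"turn": 0},{"linear": [0.002,0,0.003],"turn": 0},{"linear": [0,0,0],"turn": 0}]}}

```text
t: 16.2
ee_pos: [566.0, -129.3, 287.5]
orientation: [-2.493, -1.912, -0.0]
ft_force: [1.1, -0.3, -0.9]
width: 25.6
grasp_force: 30.0
```

>>> {"method": "arm_command", "body": {"series": [{"linear": [0.002,0,0.003],"turn": 0},{"linear": [0.002,0,0.003],"turn": 0},{"linear": [0,0,0],"turn": 0}]}}

```text
t: 16.5
ee_pos: [566.9, -125.3, 281.4]
orientation: [-2.492, -1.912, -0.0]
ft_force: [0.2, -0.0, -1.3]
width: 25.5
grasp_force: 30.0
```

```bash
python3 - <<'E'
import pickle
from h import *
go(561,-138.5,303,75)
np.set_printoptions(linewidth=200)
T=cam('top');S=cam('side');pickle.dump((T,S),open('now.pkl','wb'))
print(T['frame'][181:200,270:294].mean(2).astype(int))
print(S['frame'][166:196,250:276].mean(2).astype(int))
E
```

```text
pos [ 566.9 -125.3  281.4] yaw 74.98 F [ 0.2 -0.  -1.3] t 16.5
shift(tool,mm) [-14.3  -2.3 -21.6]
turn rad -0.0
[[ 67 103 102 107 106 121 117 117 118 118 121 120 117 105 129 131 132 131  49 110 132 129 132  70]
 [ 90 103 101 108 109 127 125 129 117 119 116 122 119  91 131 132 134 118  50 123 130 131 127  50]
 [102 101 100 112 115 132 132 133 128 124 120 116 121 104 133 131 129  84  59 131 130 131 110  54]
 [102 103 108 109 121 134 128 134 121 107 107 114 108 124 131 131 129  55  92 131 130 131  88  55]
 [101 102 107 110 129 131 133 116  91  66  82 105  96 129 130 130 120  47 122 131 131 129  59  61]
 [102 104 111 113 133 132 132  77  69  69  71  90  93 133 131 130 106  53 130 133 131 125  50  73]
 [101 107 110 123 131 130 125  56  77  77  82  82 116 132 130 128  85  90 130 132 131 110  56  84]
 [ 99 108 110 130 133 131 111  66  76  80  81  78 130 132 131 129  47 110 133 130 130  82 102  95]
 [103 109 114 131 134 133 124  72  70  70  68  80 135 132 134 121  48 122 131 132 128  97 129 121]
 [105 109 123 131 132 134 133  86  56  52  59 100 134 134 134  87  61 133 133 132 126 125 136 135
[... 3404 characters left out ...]
 205 205 193 146 141 107 108 142 154 144 108  83  80  80]
 [202 199 207 212 211 211 211 213 211 209 212 213 214 216 153 105 106 107 102  95  95 103  84  81  82  80]
 [202 198 200 202 207 208 211 213 211 208 213 212 216 213 123 102 108 111 102  99 100  98  86  82  82  81]
 [201 198 201 201 198 197 208 210 210 206 213 212 216 192 120 106 109 110 103 100  99  97  86  83  83  81]
 [201 198 203 200 198 199 201 200 206 198 209 211 218 187 118 106 108 110  97 100 100 101  86  82  82  80]
 [201 200 206 201 200 199 202 201 197 198 201 201 214 160 112 108 109 105  84  98 101 100  85  83  82  80]
 [170 174 193 189 201 202 204 201 198 199 201 203 207 140 109 109 111  92  73  97 100 100  86  83  83  81]]
```

The shank fills the mouth in both views, and there's no force yet. I'll advance along the hole.

>>> {"method": "arm_command", "body": {"series": [{"linear": [0.002,0,0.003],"turn": 0},{"linear": [0.002,0,0.003],"turn": 0},{"linear": [0.0025,0,0.003],"turn": 0},{"linear": [0,0,0],"turn": 0}]}}

```text
t: 17.0
ee_pos: [568.7, -119.1, 272.4]
orientation: [-2.492, -1.912, -0.0]
ft_force: [-0.3, -0.5, -1.3]
width: 25.8
grasp_force: 30.0
```

>>> {"method": "arm_command", "body": {"series": [{"linear": [0.002,0,0.003],"turn": 0},{"linear": [0.002,0,0.003],"turn": 0},{"linear": [0.0025,0,0.003],"turn": 0}]}}

```text
t: 17.3
ee_pos: [570.8, -113.5, 264.3]
orientation: [2.491, 1.911, 0.0]
ft_force: [-1.5, -4.7, 5.7]
width: 25.2
grasp_force: 30.0
```

>>> {"method": "arm_command", "body": {"series": [{"linear": [0,0,0],"turn": 0}]}}

```text
t: 17.4
ee_pos: [570.2, -112.7, 263.3]
orientation: [-2.492, -1.912, 0.0]
ft_force: [0.3, 0.1, -0.2]
width: 25.2
grasp_force: 30.0
```

```bash
python3 - <<'E'
import pickle
from h import *
go(586.3,-44,168,75)
np.set_printoptions(linewidth=220)
S=cam('side');pickle.dump(S,open('now.pkl','wb'))
P=np.array(ctrl.get_obs()['ee_pos']);M=np.array([586.3,-44,168]);d=(P-M)/np.linalg.norm(P-M);print(np.linalg.norm(P-M),np.degrees(np.arccos(d[2])))
# sample side intensity along the punch axis from TCP towards mouth
for L in range(-10,125,5):
    x,y=proj(S,P-d*L)[0]; print(L,round(x),round(y),S['frame'][int(round(y)),int(round(x))-9:int(round(x))+10].mean(1).astype(int))
E
```

```text
pos [ 570.2 -112.7  263.3] yaw 74.98 F [ 0.3  0.1 -0.2] t 17.4
shift(tool,mm) [70.5 -2.2 95.3]
turn rad -0.0
118.39461416510672 36.548735095076005
-10 267 142 [ 65  63  53  51  52  52  54  53  53  52  53  52  63  64  64  61  55 101 122]
-5 267 144 [ 72  61  52  53  52  53  54  55  54  54  52  52  63  64  65  57  51 145 183]
0 266 145 [129  70  61  52  51  52  55  54  53  54  54  52  59  63  65  65  59  51 145]
5 266 147 [165  83  57  53  53  54  55  54  54  54  53  50 113  71  64  66  58  52 147]
10 266 149 [172  86  51  52  55  54  54  54  54  53  51  54 158  84  63  62  57  59 155]
15 266 151 [144  88  54  52  53  54  55  55  55  53  49  82 156  84  61  58  61 153 179]
20 265 153 [110 104  96  59  53  54  55  57  55  55  53  47 149 171  98  59  73 157 179]
25 265 154 [108 100  90  58  53  55  56  55  55  55  53  44 160 192 153 118 139 182 178]
30 265 156 [107  85  62  57  58  59  59  59  58  56  52  50 187 189 184 183 184 180 174]
35 264 158 [105 107  91  59  57  58  58  60  58  58  57  50  81 184 187 182 182 181 177]
40 264 160 [104 107  94  97  85  74  63  57  56  56  52  46 139 
[... 753 characters left out ...]
159 150 146 143 152 149 159 160 143  97 108 171 180 189 188 187 184 182]
90 261 177 [ 94  93  96  93 121 131 143 161 159 139 107 120 132 143 174 178 176 178 183]
95 261 179 [163 143 123 132 139 102 149 165 155 122  95  93  92 104 106 104 105 104 111]
100 260 181 [173 168 163 164 186 144 115 155 162 148 103  93  94  95  95  94  94  94  95]
105 260 183 [188 186 183 187 169 150 153 161 160 140  95  93  94  95  95  95  95  94  95]
110 260 184 [186 185 180 185 163 144 144 162 158 135  94  93  94  95  95  95  96  94  94]
115 260 186 [178 176 173 172 179 169 156 163 150 116 108 135 129 126 116 108 100  92 149]
120 259 188 [205 199 199 205 213 212 211 205 201 195 172 197 201 201 203 193 195 166 135]
```

Force appears only while moving, since the pin creeps free on a hold. Tip depth is therefore already about 40 of the 65–70 needed, and I'll keep driving.

>>> {"method": "arm_command", "body": {"series": [{"linear": [0.0021,0,0.003],"turn": 0},{"linear": [0.0021,0,0.003],"turn": 0},{"linear": [0.0021,0,0.003],"turn": 0},{"linear": [0.0021,0,0.003],"turn": 0},{"linear": [0.0021,0,0.003],"turn": 0}]}}

```text
t: 17.95
ee_pos: [573.4, -103.4, 249.3]
orientation: [2.491, 1.911, 0.0]
ft_force: [-1.2, -4.3, 6.5]
width: 25.0
grasp_force: 30.0
```

>>> {"method": "arm_command", "body": {"series": [{"linear": [0.0021,0,0.003],"turn": 0},{"linear": [0.0021,0,0.003],"turn": 0},{"linear": [0.0021,0,0.003],"turn": 0},{"linear": [0.0021,0,0.003],"turn": 0},{"linear": [0.0021,0,0.003],"turn": 0}]}}

```text
t: 18.45
ee_pos: [575.7, -95.7, 235.2]
orientation: [2.488, 1.911, -0.005]
ft_force: [-8.3, -19.7, 19.0]
width: 25.4
grasp_force: 30.1
```

```bash
python3 - <<'E'
import pickle
from h import *
go(586.3,-44,168,75)
np.set_printoptions(linewidth=220)
S=cam('side');S0=pickle.load(open('now.pkl','rb'))
d=np.abs(S['frame'].astype(float)-S0['frame']).mean(2)
m=(d>25)[195:270,215:300]
n,l,st,c=cv2.connectedComponentsWithStats(m.astype(np.uint8))
for i in range(1,n):
    if st[i,4]>5: print(st[i]+[215,195,0,0,0],c[i]+[215,195])
E
```

```text
pos [575.7 -95.7 235.2] yaw 75.04 F [ -8.3 -19.7  19. ] t 18.45
shift(tool,mm) [53.  -3.2 66.9]
turn rad 0.001
[282 195  18  16 112] [291.53571429 199.91964286]
[239 202   6   7  31] [241.77419355 205.32258065]
[280 206   6   4  15] [282.6        207.53333333]
[274 211   9   5  23] [278.08695652 212.69565217]
[250 216   6  11  42] [251.85714286 220.80952381]
[282 215  18   7  81] [290.7037037  217.80246914]
[247 228   6   6  27] [249.59259259 230.25925926]
[249 236   7  10  34] [251.47058824 241.20588235]
```

>>> {"method": "arm_command", "body": {"series": [{"linear": [0,0,0],"turn": 0}]}}

```text
t: 18.6
ee_pos: [575.4, -95.1, 234.2]
orientation: [2.49, 1.911, -0.004]
ft_force: [-3.4, -13.6, 6.2]
width: 25.5
grasp_force: 30.0
```

```bash
python3 - <<'E'
import pickle
from h import *
go(586.3,-44,168,75)
np.set_printoptions(linewidth=250)
S=cam('side');pickle.dump(S,open('now2.pkl','wb'))
M=np.array([586.3,-44,168]);u=np.array([.259,.966,0]);a=.574*u-np.array([0,0,.819])
for s in (72,80,95,110,125,142): print(s,proj(S,M+s*a).round(1))
S0=pickle.load(open('now.pkl','rb'))
print(S0['frame'][212:246:1,240:268].mean(2).astype(int));print(S['frame'][212:246,240:268].mean(2).astype(int))
E
```

```text
pos [575.4 -95.1 234.2] yaw 75.0 F [ -3.4 -13.6   6.2] t 18.6
shift(tool,mm) [52.5 -2.8 66. ]
turn rad -0.0
72 [[255.  211.8]]
80 [[254.6 214.5]]
95 [[253.7 219.4]]
110 [[252.8 224.4]]
125 [[251.9 229.3]]
142 [[250.9 234.9]]
[[168 164 167 174 200 203 206 150  95  91  93  94  94  71  78 194 205 201 202 207 133 105 105 106  96  93  94  94]
 [168 163 168 176 193 198 202 168 107  91  92  91 100  98 149 198 205 201 203 200 119 104 106 106  97  93  93  93]
 [167 163 170 171 172 180 190 198 144 112  91 101 124 141 201 203 204 201 204 176 113 105 102 101  92  93  93  93]
 [166 163 172 169 168 175 174 173 169 152 125 121 137 139 192 204 206 203 207 154 110 101  87  84  83  88  90  92]
 [164 165 174 170 170 175 174 173 171 170 164 115 118 128 161 182 186 196 200 136 100  85  76  75  74  76  77  83]
 [163 166 176 169 172 175 174 171 170 168 148 115 116 118 114 102 105 155 162 121  83  74  73  71  73  75  75  74]
 [163 168 174 168 173 176 173 171 169 168 145 117 118 119 115 103  94  98  99 102  99  92  88  86  82  74  74  71]
 [164 169 174 164 173 175 175 172 170 168 130 116 119 121 114 100  98 
[... 6246 characters left out ...]
 129 130]
 [131 130 129 130 130 131 129 129 123 144 157 157 152 137 113 128 130 130 130 130 130 129 129 129 129 129 129 131]
 [130 130 130 130 130 129 129 126 136 155 158 155 142 124  89 126 129 129 129 129 129 130 129 129 129 130 130 131]
 [130 130 130 130 130 129 126 130 152 159 155 147 129 101  81 126 130 129 129 130 130 128 129 129 129 129 131 129]
 [131 131 130 130 129 129 133 158 167 164 150 134 109  86  99 128 130 129 129 129 130 130 129 129 129 130 132 111]
 [130 130 130 130 129 131 161 181 183 176 146 119  91  83 128 132 129 130 129 129 129 129 130 130 130 130 128  90]
 [130 131 131 129 127 151 176 182 176 162 139  99  85  83 127 131 130 130 129 129 129 129 130 130 130 133 115  79]]
```

The pin has left the mouth (pixels at side 252,220 now clear) and lies on the tray floor at about (250,242). Withdrawing the punch along the hole.

>>> {"method": "arm_command", "body": {"series": [{"linear": [-0.003,0,-0.004],"turn": 0},{"linear": [-0.0055,0,-0.008],"turn": 0},{"linear": [-0.0055,0,-0.008],"turn": 0},{"linear": [-0.0055,0,-0.008],"turn": 0},{"linear": [-0.0055,0,-0.008],"turn": 0}]}}

```text
t: 19.15
ee_pos: [569.5, -117.3, 271.1]
orientation: [2.492, 1.912, 0.001]
ft_force: [0.4, 0.4, -1.4]
width: 25.3
grasp_force: 30.0
```

>>> {"method": "arm_command", "body": {"series": [{"linear": [-0.0055,0,-0.008],"turn": 0},{"linear": [-0.0055,0,-0.008],"turn": 0},{"linear": [-0.0055,0,-0.008],"turn": 0},{"linear": [-0.0055,0,-0.008],"turn": 0},{"linear": [-0.01,0,-0.014],"turn": 0},{"linear": [-0.015,0,-0.02],"turn": 0},{"linear": [0,0,-0.02],"turn": 0}]}}

```text
t: 19.85
ee_pos: [556.6, -164.0, 356.9]
orientation: [2.493, 1.911, -0.001]
ft_force: [0.5, 0.1, -1.9]
width: 25.4
grasp_force: 30.0
```

```bash
python3 - <<'E'
from h import *
go(586.3,-44,168,75)
E
```

```text
pos [ 556.6 -164.   356.9] yaw 74.93 F [ 0.5  0.1 -1.9] t 19.85
shift(tool,mm) [123.7  -2.4 188.9]
turn rad -0.001
```

>>> {"method": "arm_command", "body": {"series": [{"linear": [-0.034,0.018,0],"turn": 0},{"linear": [-0.034,0.018,0],"turn": 0},{"linear": [-0.034,0.018,0],"turn": 0},{"linear": [-0.034,0.018,0],"turn": 0},{"linear": [-0.034,0.018,0],"turn": 0},{"linear": [-0.036,0.02,0.02],"turn": 0},{"linear": [0,0,0.04],"turn": 0},{"linear": [0,0,0.02],"turn": 0},{"linear": [0,0,0],"turn": 0}]}}

```text
t: 20.75
ee_pos: [607.9, -389.6, 271.9]
orientation: [-2.488, -1.907, 0.004]
ft_force: [0.1, 0.4, -1.8]
width: 25.5
grasp_force: 30.0
```

```bash
python3 - <<'E'
import pickle
from h import *
go(610,-391,264.6,75)
np.set_printoptions(linewidth=220)
T=cam('top');S=cam('side');pickle.dump((T,S),open('st.pkl','wb'))
P=np.array(ctrl.get_obs()['ee_pos']);u=np.array([.259,.966,0]);
for a in (33,36,39):
    ax=np.sin(np.radians(a))*u-np.array([0,0,np.cos(np.radians(a))]); print(a,'tip',(P+158*ax).round(1),proj(T,[P+158*ax,P+130*ax]).round(1).tolist(),proj(S,[P+158*ax,P+130*ax]).round(1).tolist())
H=[636.5,-292.3,125];print('hole',proj(T,H),proj(S,H))
sat=lambda f:(f.max(2).astype(int)-f.min(2))
for d,(r0,r1,c0,c1) in ((T,(170,190,355,390)),(S,(125,155,236,262))):
    print(r0,c0);print(sat(d['frame'])[r0:r1,c0:c1])
E
```

```text
pos [ 607.9 -389.6  271.9] yaw 74.94 F [ 0.1  0.4 -1.8] t 20.75
shift(tool,mm) [-0.8  2.4  7.3]
turn rad -0.001
33 tip [ 632.4 -307.1  144.1] [[371.9, 176.9], [378.6, 176.5]] [[252.4, 136.0], [253.7, 127.5]]
36 tip [ 634.1 -300.5  148.8] [[369.9, 175.9], [377.0, 175.6]] [[251.6, 136.0], [253.1, 127.5]]
39 tip [ 635.8 -294.2  153.8] [[368.0, 174.8], [375.4, 174.7]] [[250.8, 136.0], [252.5, 127.4]]
hole [[365.58321389 176.9169528 ]] [[250.94653313 143.31756037]]
170 355
[[48 50 45 44 44 46 47 47 47 48 51 46 47 47 49 47 48 51 49 48 45 45 48 53 55 55 58 56 57 56 57 56 52 49 45]
 [51 47 45 42 44 46 47 46 47 48 47 49 51 48 47 48 49 49 51 49 48 45 50 53 57 53 53 55 56 54 54 55 52 51 14]
 [47 44 45 42 44 46 45 48 47 47 47 49 49 48 47 47 48 50 49 48 45 47 47 54 56 55 53 54 54 54 55 55 52 38  3]
 [45 43 44 41 45 46 46 47 42 38 36 37 42 45 44 47 50 48 49 46 43 47 48 53 55 56 54 55 56 55 52 52 45 19  3]
 [46 48 43 42 45 46 46 40 35 31 21 26 31 37 47 46 45 49 49 45 45 47 45 51 49 49 48 48 45 45 37 25 25 15  3]
 [46 46 43 43 45 45 42 32 26 31 33 27 23 36 44 42 41 42 39 35 33 39 32 26 24 22 14  6  
[... 4052 characters left out ...]
  92  92  91  91  91  91  91  90  91  92  93  95  94  49]
 [ 73  52  50  50  53  58  59  70  81  86  95  95  94  95  93  94  94  91  91  92  93  93  94  95  80  44]
 [ 84  56  51  54  55  52  51  54  55  51  50  51  64  65  73  87  87  94  94  93  93  93  93  96  59  39]
 [101  80  72  61  55  56  57  57  57  56  53  56  57  56  52  55  56  52  51  62  63  71  79  83  48  38]
 [105 103 104  80  55  55  57  58  57  57  56  55  57  57  57  57  58  54  54  56  58  54  53  58  45  41]
 [103 103 104  93  57  54  57  57  56  57  57  54  57  59  59  56  56  54  56  58  58  53  58  59  47  43]
 [104 105 106  89  58  55  57  55  59  57  55  52  56  59  59  54  50  53  51  55  57  51  55  57  51  44]]
```

Tip measured about 25 above the board and about 6 to one side of the hole's centre line. I'll correct that and enter along the slant.

>>> {"method": "arm_command", "body": {"series": [{"linear": [0.003,0.006,0.01],"turn": 0},{"linear": [0,0,0.009],"turn": 0},{"linear": [0,0,0],"turn": 0},{"linear": [0,0,0],"turn": 0}]}}

```text
t: 21.25
ee_pos: [618.6, -390.5, 260.7]
orientation: [2.486, 1.907, 0.003]
ft_force: [-0.4, -4.6, 10.2]
width: 25.3
grasp_force: 30.0
```

```bash
python3 - <<'E'
import pickle
from h import *
go(610,-391,264.6,75)
np.set_printoptions(linewidth=220)
T=cam('top');S=cam('side')
P=np.array(ctrl.get_obs()['ee_pos']);u=np.array([.259,.966,0]);a=36.5
ax=np.sin(np.radians(a))*u-np.array([0,0,np.cos(np.radians(a))]); print('tip',(P+158*ax).round(1),proj(T,P+158*ax).round(1).tolist(),proj(S,P+158*ax).round(1).tolist())
sat=lambda f:(f.max(2).astype(int)-f.min(2))
for d,(r0,r1,c0,c1) in ((T,(171,184,358,385)),(S,(130,150,242,260))):
    print(r0,c0);print(sat(d['frame'])[r0:r1,c0:c1])
E
```

```text
pos [ 618.6 -390.5  260.7] yaw 74.98 F [-0.4 -4.6 10.2] t 21.25
shift(tool,mm) [-2.7 -8.1 -4. ]
turn rad -0.0
tip [ 642.9 -299.6  133.8] [[368.6, 174.1]] [[249.1, 139.8]]
171 358
[[43 45 47 45 47 46 48 49 50 50 48 47 50 47 49 45 47 44 42 40 45 47 47 45 39 34 25]
 [42 42 45 48 46 46 48 49 47 48 43 41 42 38 37 34 27 20 19 20 18  8  6  5  5  3  4]
 [44 45 43 46 44 42 40 38 34 27 20 15  7  4  3  4  3  6  4  4  5  3  5  3  5  6  4]
 [42 44 45 44 38 35 32 25 11  4  3  5  4  3  7  4  4  4  4  5  6  4  5  3  5  4  9]
 [42 44 45 43 35 30 30 32 17  4  3  3  4  1  5  5  4  4  4 10 11 18 20 28 28 29 32]
 [44 44 45 39 33 29 29 29 26 17  7 10 11  9 11 13 16 17 17 31 41 49 48 55 58 57 50]
 [43 45 46 39 32 32 28 29 30 27 17 18 27 33 31 28 29 28 31 44 53 55 57 57 56 48 47]
 [44 45 48 39 32 30 31 31 31 23 23 32 37 42 40 40 36 28 30 46 56 56 54 57 56 49 49]
 [43 46 47 44 38 28 31 30 29 29 31 36 46 46 48 50 44 38 39 50 55 56 56 54 53 54 52]
 [45 45 48 47 44 38 31 30 29 34 41 43 49 46 50 50 47 47 48 52 54 53 56 55 58 50 54]
 [46 47 52 50 46 44 44 40 42 42 42 47 46 46 49 51 48 47 49 51 53 53 58 55 55 52 5
[... 980 characters left out ...]
 95  95  94  93  93  92]
 [ 85  89  93  95  98  62  19  15  23  60  89  95  94  94  94  94  94  94]
 [ 90  93  94  94  90  61  54  53  53  60  60  82  95  93  94  93  93  94]
 [ 95  94  92  94  77  57  48  52  53  56  52  52  82  93  95  94  95  94]
 [ 94  93  94  95  95  64  47  50  50  51  50  51  85  94  94  93  93  94]
 [ 94  93  93  93  96  89  74  68  64  63  69  80  94  95  92  92  92  93]
 [ 91  90  90  90  92  92  94  95  94  94  97  94  94  92  93  93  95  87]
 [ 93  93  91  91  91  91  91  90  90  93  92  93  93  93  94  93  91  88]
 [ 87  95  96  94  93  93  92  91  91  92  90  91  90  90  92  94  94  95]
 [ 59  69  80  86  95  95  95  94  94  93  94  92  93  94  94  94  95  94]]
```

>>> {"method": "arm_command", "body": {"series": [{"linear": [0,0,-0.005],"turn": 0},{"linear": [-0.002,-0.004,0],"turn": 0},{"linear": [-0.002,-0.004,0],"turn": 0},{"linear": [0,0,0],"turn": 0},{"linear": [0,0,0],"turn": 0}]}}

```text
t: 21.85
ee_pos: [607.4, -390.1, 261.5]
orientation: [-2.492, -1.912, 0.001]
ft_force: [-0.4, 0.4, 0.2]
width: 25.3
grasp_force: 30.0
```

```bash
cat > m.py <<'E'
from h import *
go(610,-391,264.6,75)
np.set_printoptions(linewidth=220)
T=cam('top');S=cam('side')
P=np.array(ctrl.get_obs()['ee_pos']);u=np.array([.259,.966,0]);a=36.5
ax=np.sin(np.radians(a))*u-np.array([0,0,np.cos(np.radians(a))]);t=P+164*ax;r=t-[636.5,-292.3,125]
print('tip',t.round(1),'rel u,n,z',(r@u).round(1),(r@[.966,-.259,0]).round(1),r[2].round(1),proj(T,t).round(1).tolist(),proj(S,t).round(1).tolist())
sat=lambda f:(f.max(2).astype(int)-f.min(2))
for d,(r0,r1,c0,c1) in ((T,(171,184,358,382)),(S,(134,149,242,260))):
    print(r0,c0);print(sat(d['frame'])[r0:r1,c0:c1])
E
python3 m.py
```

```text
pos [ 607.4 -390.1  261.5] yaw 74.99 F [-0.4  0.4  0.2] t 21.85
shift(tool,mm) [-0.2  2.7 -3.1]
turn rad -0.0
tip [ 632.9 -295.9  129.7] rel u,n,z -4.4 -2.6 4.7 [[367.1, 177.8]] [[252.1, 141.5]]
171 358
[[44 43 46 47 47 47 50 50 48 48 51 48 50 48 51 47 48 44 48 48 54 57 56 54]
 [42 42 46 47 48 47 46 48 47 50 49 46 48 46 49 49 47 45 45 47 54 56 59 54]
 [45 43 44 46 47 42 38 37 38 44 43 45 47 49 51 47 45 46 46 47 53 55 57 57]
 [42 43 45 47 42 36 29 23 26 35 40 44 49 48 49 48 44 45 47 49 54 53 57 55]
 [43 44 46 42 29 32 33 29 27 21 38 43 47 45 48 49 45 41 44 42 50 51 48 44]
 [45 46 47 42 32 33 29 34 29 25 25 31 37 39 38 38 31 29 22 21 22 16 15  7]
 [43 46 45 41 32 35 33 30 29 18 11 14 14 13  6  5  3  6  4  1  4  4  6  5]
 [43 45 45 39 32 30 32 30 21  7  4  4  6  3  2  4  5  6  4  3  3  5  4  4]
 [44 46 49 43 36 31 30 33 17  5  5  2  6  4  2  3  3  6  6  5 14 14 11 20]
 [44 46 49 50 44 38 32 32 26 11  7  5  8 11 10  8 13 10 18 31 41 44 43 49]
 [43 49 50 52 50 43 42 39 37 35 35 35 31 25 25 29 28 31 32 51 53 55 55 55]
 [46 46 50 51 51 49 50 49 47 44 49 46 45 43 42 38 36 32 38 53 54 55 55 5
[... 512 characters left out ...]
 19  59  73  95  94  93]
 [ 90  91  91  92  93  93  95  95 100  24  10  12  21  72  98  94  92  94]
 [ 86  87  87  91  94  95  75  88  95  46  18  14  46  96  96  95  93  94]
 [ 86  84  87  94  88  89  74  62  55  64  56  44  86  96  94  93  94  94]
 [ 93  92  92  94  76  61  47  52  57  58  51  44  81  94  95  95  94  94]
 [ 94  94  93  95  95  62  47  53  53  51  47  50  86  94  93  93  92  93]
 [ 94  93  92  93  95  89  73  67  64  63  69  79  93  93  93  92  92  93]
 [ 91  92  90  91  91  92  94  94  95  95  96  96  94  94  92  93  93  93]
 [ 93  94  92  91  91  91  91  91  91  92  92  93  93  92  94  94  94  95]
 [ 87  90  93  94  94  94  92  92  91  90  91  90  91  91  92  93  93  95]]
```

>>> {"method": "arm_command", "body": {"series": [{"linear": [0.002,0.0045,0],"turn": 0},{"linear": [0,0,0],"turn": 0},{"linear": [0.002,0,0.003],"turn": 0},{"linear": [0.002,0,0.003],"turn": 0},{"linear": [0,0,0],"turn": 0}]}}

```text
t: 22.45
ee_pos: [613.5, -384.8, 254.5]
orientation: [-2.491, -1.912, 0.001]
ft_force: [-0.2, 0.6, -1.6]
width: 25.7
grasp_force: 30.0
```

```bash
python3 m.py
```

```text
pos [ 613.5 -384.8  254.5] yaw 75.01 F [-0.2  0.6 -1.6] t 22.45
shift(tool,mm) [ -6.8  -1.8 -10.1]
turn rad 0.0
tip [ 638.8 -291.   123.3] rel u,n,z 1.9 1.9 -1.7 [[365.0, 176.3]] [[250.2, 143.9]]
171 358
[[43 42 44 45 46 48 50 49 50 50 47 47 48 49 49 49 47 44 45 48 52 54 54 55]
 [42 43 46 47 46 48 48 47 48 48 49 47 48 49 48 50 47 45 47 45 52 57 54 52]
 [43 41 46 48 47 44 39 38 38 45 44 43 47 49 49 48 49 45 46 46 48 49 48 46]
 [44 46 47 44 42 31 27 25 22 31 35 42 45 46 43 41 36 35 39 30 23 23 23 16]
 [43 44 46 43 31 34 27 20 12 13 26 30 23 20 21 16  9  4  2  2  3  5  3  3]
 [41 45 44 42 32 32 26 11  5  5  5  3  4  2  3  5  6  4  4  4  4  4  3  5]
 [44 44 45 38 31 33 19  7  6  4  4  5  4  5  2  4  4  3  4  3  3  8 13 13]
 [45 47 45 43 33 30 18  4  2  1  5  2  4  6  7  9  8  8 14 25 32 34 42 41]
 [44 45 49 44 35 31 26 14  7  9 11 24 26 27 22 18 25 23 31 50 56 54 56 55]
 [44 46 47 48 44 37 33 29 30 32 36 43 45 41 38 30 29 30 32 49 55 55 52 52]
 [45 46 48 48 48 45 45 41 39 44 46 47 47 48 44 37 33 30 34 50 54 53 57 53]
 [45 48 49 50 53 51 48 50 45 45 46 48 45 48 49 45 39 38 42 52 55 54 58 
[... 513 characters left out ...]
 75  91  96  94  91  87]
 [ 90  90  90  91  93  94  98  62  16  13  10  60 100  96  96  93  93  92]
 [ 85  86  90  93  95  95  79  48  16  13   9  94  97  94  94  94  93  94]
 [ 86  88  92  94  88  89  77  30  14  12   9  81  95  93  94  93  93  94]
 [ 93  93  93  94  76  62  50  28  18  15  19  49  83  94  95  94  94  94]
 [ 94  94  94  96  95  63  48  47  36  35  33  49  87  94  93  94  92  94]
 [ 94  93  92  93  95  89  73  68  66  64  70  80  93  93  93  92  92  93]
 [ 92  91  90  90  92  93  93  95  94  95  97  95  93  94  92  93  94  93]
 [ 94  93  92  91  91  91  91  90  91  92  92  94  94  93  94  92  93  90]
 [ 87  95  96  95  93  93  92  92  91  91  91  90  90  90  92  93  94  95]]
```

>>> {"method": "arm_command", "body": {"series": [{"linear": [0.003,0,0.004],"turn": 0},{"linear": [0.001,0,0.004],"turn": 0},{"linear": [0,0,0],"turn": 0}]}}

```text
t: 22.85
ee_pos: [614.5, -381.2, 246.8]
orientation: [-2.491, -1.912, 0.0]
ft_force: [-0.4, 1.2, -2.5]
width: 25.3
grasp_force: 30.0
```

>>> {"method": "arm_command", "body": {"series": [{"linear": [0.01,0,-0.006],"turn": 0},{"linear": [0.01,0,-0.006],"turn": 0},{"linear": [0.011,0,-0.005],"turn": 0},{"linear": [0.01,0,-0.004],"turn": 0},{"linear": [0.011,0,-0.004],"turn": 0},{"linear": [0.011,0,-0.003],"turn": 0},{"linear": [0,0,0],"turn": 0}]}}

```text
t: 23.55
ee_pos: [631.6, -319.4, 276.4]
orientation: [2.491, 1.914, 0.0]
ft_force: [-0.4, -1.8, -0.6]
width: 25.7
grasp_force: 30.0
```

>>> {"method": "arm_command", "body": {"series": [{"linear": [0.011,0,-0.001],"turn": 0},{"linear": [0.011,0,-0.001],"turn": 0},{"linear": [0.012,0,0],"turn": 0},{"linear": [0.006,0,0],"turn": 0},{"linear": [0,0,0],"turn": 0}]}}

```text
t: 24.05
ee_pos: [641.9, -281.0, 277.8]
orientation: [-2.491, -1.913, -0.001]
ft_force: [-0.7, -1.7, -0.5]
width: 26.0
grasp_force: 30.0
```

```bash
cat > v.py <<'E'
from h import *
go(636.5,-292.3,273.7,75)
np.set_printoptions(linewidth=220)
S=cam('side');f=S['frame'];P=np.array(ctrl.get_obs()['ee_pos'])
print('vertical pred: collar,tip',proj(S,[P-[0,0,53],P-[0,0,100],P-[0,0,155]]).round(1).tolist())
x=int(proj(S,P-[0,0,100])[0][0])
sat=f.max(2).astype(int)-f.min(2)
y0=int(proj(S,P-[0,0,40])[0][1]);
for r in range(y0,y0+45,2): print(r,x-10,sat[r,x-10:x+11],f[r,x-10:x+11].mean(1).astype(int))
E
python3 v.py
```

```text
pos [ 641.9 -281.   277.8] yaw 75.05 F [-0.7 -1.7 -0.5] t 24.05
shift(tool,mm) [-12.4  -2.3   4. ]
turn rad 0.001
vertical pred: collar,tip [[247.6, 120.1], [248.3, 132.4], [249.1, 145.9]]
116 238 [104 105 105 109  74  22  10  15  19  18  19  16  12  10   3 104 108 106 106 105 105] [179 180 181 183 152  95  65  53  48  49  47  56  70  84  97 177 186 182 181 184 184]
118 238 [105 105 107 110  43   7  11  11  12  12  12  12  14  12   7  55 106 106 106 104 102] [180 181 182 185 125 103  89  99 103 102 103 100  77  86 101 132 182 183 182 185 186]
120 238 [106 105 105 108  81  21   8  12  12  12  13  12  11   7  15  90 107 105 105 104 102] [180 182 183 184 148 105 104 106 108 110 109 105 107  95  91 156 182 180 183 185 186]
122 238 [106 105 104 106 108 103  64  40  18  11  12   7  69  76 107 105 106 105 105 102 100] [182 183 183 182 184 166 138 124 104  99 100  95 147 142 183 187 182 181 185 187 188]
124 238 [105 106 105 105 106 106 106 110  80  22   9   5 107 108 105 104 105 106 105 102  98] [183 184 183 181 179 181 184 189 154 110 104  94 179 186 186 185 179 180 185 187 191]
126 238 [10
[... 2402 characters left out ...]
3 104 105 104 104 105]
154 238 [101  92  58  53  56  55  58  57  56  52  56  58  55  54  50  50  50  52  52  48  53] [194 162 110 104 108 108 112 110 106 100 108 111 106 103  99  99  98 102 103  95 102]
156 238 [103  89  59  54  56  58  60  57  56  56  58  60  56  58  52  50  50  51  52  41  48] [183 154 110 104 107 111 113 111 107 106 108 111 108 110  99  96  97  99 100  83  94]
158 238 [77 75 58 54 56 58 61 59 56 56 57 59 59 57 51 50 49 50 52 45 48] [127 125 109 104 107 111 114 112 106 105 108 111 112 111 100  98  97  98 101  86  94]
160 238 [75 90 61 53 56 58 61 59 55 55 57 57 58 58 57 53 49 51 52 45 46] [124 150 113 103 106 110 114 112 108 106 107 111 112 110 107 103  97  99 101  86  91]
```

>>> {"method": "arm_command", "body": {"series": [{"linear": [-0.006,-0.001,0],"turn": 0},{"linear": [-0.005,-0.001,0.005],"turn": 0},{"linear": [0,0,0.01],"turn": 0},{"linear": [0,0,0.01],"turn": 0},{"linear": [0,0,0],"turn": 0}]}}

```text
t: 24.6
ee_pos: [635.7, -291.8, 249.9]
orientation: [-2.49, -1.91, 0.002]
ft_force: [0.6, 1.5, -3.9]
width: 25.4
grasp_force: 30.0
```

Free descent, so I'll continue lowering.

>>> {"method": "arm_command", "body": {"series": [{"linear": [0,0,0.012],"turn": 0},{"linear": [0,0,0.012],"turn": 0},{"linear": [0,0,0.012],"turn": 0},{"linear": [0,0,0.012],"turn": 0},{"linear": [0,0,0.008],"turn": 0},{"linear": [0,0,0],"turn": 0}]}}

```text
t: 25.2
ee_pos: [635.8, -291.9, 194.8]
orientation: [-2.491, -1.911, 0.002]
ft_force: [-0.2, 0.1, -2.0]
width: 25.8
grasp_force: 30.0
```

```bash
python3 v.py | head -16
```

```text
pos [ 635.8 -291.9  194.8] yaw 74.99 F [-0.2  0.1 -2. ] t 25.2
shift(tool,mm) [ -0.1   0.5 -78.9]
turn rad -0.0
vertical pred: collar,tip [[250.8, 139.0], [251.4, 150.2], [252.0, 162.6]]
135 241 [106  62  29  19  16  11  13  20  22  22  23  24  20  16  10  12  11  11  10  13  14] [172 126 139 155 162 149  84  50  49  49  49  49  51  64 106 153 162 168 120 199 207]
137 241 [68 62 63 63 54 17 12 14 14 14 14 13 13 14 14 15 33 35 24 19 20] [127 120 117 117 113 108 102  98  92  96  95 100 101  90 106 104 141 147 132 194 201]
139 241 [60 65 66 67 70 28 11 12 13 14 15 13 13 12 12 27 59 62 62 64 65] [115 122 122 123 125 103 104 110  97  94  94 108 110 106  97  92 113 116 116 117 117]
141 241 [48 48 60 61 63 65 37 19 17 14 14 12 17 41 63 68 68 65 64 64 63] [ 95  96 112 116 118 120 103  98 100 103 103 101  99 108 120 124 124 123 123 120 120]
143 241 [53 53 51 50 51 48 45 48 55 18 13 11 26 47 50 51 51 63 66 66 68] [102 102  99  99  99  92  87  92  98 102 107 104  91  93  98  98  97 120 124 125 127]
145 241 [52 54 54 53 54 54 50 53 55 24 17 20 39 50 51 51 51 54 50 51 49] [101 102 103 104 104 103
[... 315 characters left out ...]
163 168 121 110 116 106 106 106 107 106 106 106 106 108  99  75]
151 241 [56 57 57 57 56 53 56 57 58 54 57 59 54 53 54 54 55 55 56 43 38] [106 108 108 106 107 102 106 108 108 103 109 110 103 103 104 103 105 106 107  85  76]
153 241 [54 56 55 56 56 57 52 57 58 59 56 56 54 56 54 54 53 55 55 46 42] [103 107 106 107 108 107 101 108 110 111 109 106 103 106 103 103 103 104 106  91  84]
155 241 [53 56 59 59 57 56 53 56 59 58 55 53 52 52 51 51 40 49 51 53 44] [103 107 112 113 111 105 100 107 110 111 105 104 103 103 101 100  82  93  98 100  89]
157 241 [54 56 59 60 58 55 55 57 58 59 57 55 53 52 55 52 42 47 50 51 44] [104 107 111 112 110 105 105 108 109 112 109 105 103 103 105 101  83  92  97 100  88]
```

>>> {"method": "arm_command", "body": {"series": [{"linear": [0,0,0.004],"turn": 0},{"linear": [0,0,0.004],"turn": 0},{"linear": [0,0,0.002],"turn": 0},{"linear": [0,0,0],"turn": 0}]}}

```text
t: 25.65
ee_pos: [636.5, -292.2, 186.4]
orientation: [-2.492, -1.912, 0.0]
ft_force: [0.5, -0.1, -2.8]
width: 25.9
grasp_force: 30.0
```

>>> {"method": "arm_command", "body": {"series": [{"linear": [0,0,0.002],"turn": 0},{"linear": [0,0,0.002],"turn": 0},{"linear": [0,0,0.002],"turn": 0},{"linear": [0,0,0],"turn": 0}]}}

```text
t: 26.05
ee_pos: [636.5, -292.2, 180.3]
orientation: [-2.492, -1.912, 0.0]
ft_force: [0.1, 0.2, -1.6]
width: 25.4
grasp_force: 30.0
```

>>> {"method": "arm_command", "body": {"series": [{"linear": [0,0,0.002],"turn": 0},{"linear": [0,0,0.001],"turn": 0},{"linear": [0,0,0],"turn": 0}]}}

```text
t: 26.35
ee_pos: [636.8, -292.4, 178.2]
orientation: [2.492, 1.912, 0.0]
ft_force: [-0.9, 0.6, 3.1]
width: 25.6
grasp_force: 30.0
```

>>> {"method": "arm_command", "body": {"series": [{"linear": [0,0,0.0015],"turn": 0},{"linear": [0,0,0],"turn": 0}]}}

```text
t: 26.55
ee_pos: [636.9, -292.5, 178.1]
orientation: [2.492, 1.912, 0.001]
ft_force: [-4.8, 0.6, 11.5]
width: 25.6
grasp_force: 30.0
```

The collar is on the board, so I'll release and rise.

>>> {"method": "arm_command", "body": {"series": [{"linear": [0,0,-0.001],"turn": 0},{"linear": [0,0,0],"turn": 0},{"linear": [0,0,0],"turn": 0},{"linear": [0,0,0],"turn": 0},{"linear": [0,0,0],"turn": 0},{"linear": [0,0,0],"turn": 0},{"linear": [0,0,0],"turn": 0},{"linear": [0,0,0],"turn": 0},{"linear": [0,0,0],"turn": 0},{"linear": [0,0,0],"turn": 0}], "jaw": 1}}

```text
t: 27.55
ee_pos: [636.7, -292.3, 177.2]
orientation: [-2.493, -1.912, -0.0]
ft_force: [0.1, 0.8, -0.5]
width: 88.0
grasp_force: 0.0
```

>>> {"method": "arm_command", "body": {"series": [{"linear": [0,0,-0.03],"turn": 0},{"linear": [0,0,-0.05],"turn": 0},{"linear": [0,0,-0.05],"turn": 0},{"linear": [0,0,-0.05],"turn": 0},{"linear": [-0.05,0,0],"turn": 0},{"linear": [-0.05,0,0],"turn": 0},{"linear": [-0.05,0,0],"turn": 0},{"linear": [-0.05,0,0],"turn": 0},{"linear": [0,0,0],"turn": 0}]}}

```text
t: 28.45
ee_pos: [582.0, -491.2, 356.4]
orientation: [2.498, 1.905, -0.003]
ft_force: [-0.0, 0.8, -0.7]
width: 87.7
grasp_force: 0.0
```

```bash
python3 - <<'E'
import pickle
from h import *
go(636,-292,200)
T=cam('top');S=cam('side')
for d,n in ((T,'top'),(S,'side')):
    d0=pickle.load(open(n+'0.pkl','rb'))
    x,y=proj(d,[636,-292,160])[0].astype(int); e=np.abs(d['frame'][y-20:y+20,x-15:x+15].astype(float)-d0['frame'][y-20:y+20,x-15:x+15]).mean(2)
    print(n,'stand diff mean/max/count>30',e.mean().round(1),e.max(),(e>30).sum())
    for nm,(b,h) in dict(gear=([716,-82],10),cup=([560,-290],0),glue=([696,391],40),punchtop=([636,-292],213)).items():
        x,y=proj(d,b+[h])[0].astype(int); e=np.abs(d['frame'][y-10:y+10,x-10:x+10].astype(float)-d0['frame'][y-10:y+10,x-10:x+10]).mean(2); print('  ',nm,(e>30).sum())
# dark handle extent & axis in both views
for d,n in ((T,'top'),(S,'side')):
    pr=proj(d,[[636.5,-292.5,213],[636.5,-292.5,137]])
    x0,y0=(pr.min(0)-8).astype(int);x1,y1=(pr.max(0)+8).astype(int)
    ys,xs=np.where(d['frame'][y0:y1,x0:x1].max(2)<70); print(n,'pred',pr.round(1).tolist(),'dark x',xs.min()+x0,xs.max()+x0,'y',ys.min()+y0,ys.max()+y0)
# pin in tray, bright/dark vs tray floor
g=S['frame'][230:262,236:268].mean(2).astype(int);np.set_printoptions(linewidth=220);print(g[::2])
E
```

```text
pos [ 582.  -491.2  356.4] yaw 74.66 F [-0.   0.8 -0.7] t 28.45
shift(tool,mm) [206.7  -0.6 156.1]
top stand diff mean/max/count>30 9.8 91.33333333333333 57
   gear 0
   cup 0
   glue 0
   punchtop 45
side stand diff mean/max/count>30 14.9 120.33333333333333 185
   gear 0
   cup 0
   glue 0
   punchtop 72
top pred [[371.3, 169.4], [366.4, 175.9]] dark x 363 375 y 166 181
side pred [[249.8, 121.2], [250.8, 140.4]] dark x 247 254 y 119 139
[[191 184 154 123  85  77  75 118 131 131 131 132 124  92  87  88  89  89  89  88  88  87  88  87  87  88  87  86  91  89  91  90]
 [188 154 124  84  76  75 119 133 131 131 133 123  92  88  89  89  89  89  89  88  89  89  89  88  93  93  88  85 109 112 101 100]
 [155 123  83  78  76 119 132 132 131 132 133  94  85  87  88  88  89  88  90  89  89  88  89  93 102 102  98 145 149 148 149 138]
 [123  85  77  76 118 132 132 132 131 131 132 132 133 133 136  95  88  89  88  88  88  87  92 100 101  98 145 148 147 146 146 146]
 [ 85  78  78 118 131 131 132 131 130 131 132 131 131 131 133 112  86  84  86 101 130 139 121 118 117 145 147 146 146 146 146 146]
 [ 
[... 738 characters left out ...]
146 146 147 146 146 147 150 125  83  76 109]
 [146 147 147 147 147 148 147 144 157 197 209 207 188 143 112 143 147 146 146 146 147 146 147 147 147 147 149 129  84  75 109 174]
 [146 146 144 141 136 146 143 144 193 209 205 192 156  98 141 147 147 146 147 147 147 146 146 147 147 148 145  89  76  81 174 173]
 [147 144 144 146 147 153  96 187 209 206 198 162  97 141 148 148 146 146 147 146 147 147 146 147 149 146  97  78  76 165 186 180]
 [132 144 147 148 155 110  76 128 179 177 165 110 142 148 146 146 147 147 147 148 147 147 148 148 151  98  79  76 172 190 186 183]
 [130 147 148 153 114  84  80  89 131 144 143 141 147 148 147 146 147 147 146 147 147 147 148 151 113  82  75 121 187 188 184 184]]
```

```bash
python3 - <<'E'
import pickle
from h import *
for n in ('top','side'):
    d=cam(n); d0=pickle.load(open(n+'0.pkl','rb'))
    pr=proj(d,[[636.5,-292.5,213],[636.5,-292.5,137]])
    x0,y0=(pr.min(0)-9).astype(int);x1,y1=(pr.max(0)+9).astype(int)
    for nm,q in (('start',d0),('now',d)):
        f=q['frame'][y0:y1,x0:x1]; ys,xs=np.where(f.max(2)<55)
        (cx,cy),(w,h),a=cv2.minAreaRect(np.c_[xs,ys].astype(np.float32)); print(n,nm,len(xs),'c',round(cx+x0,1),round(cy+y0,1),round(w,1),round(h,1),round(a,1))
        if n=='side':
            for r in range(137,147): print(r,f[r-y0,:].max(1).astype(int)-f[r-y0,:].min(1)) if r-y0<f.shape[0] else 0
E
```

```text
top start 116 c 368.3 172.7 8.2 15.2 36.9
top now 124 c 369.2 173.5 8.6 15.5 33.7
side start 2 c 253.0 131.5 1.0 0.0 -90.0
137 [101  93  93  94  95 100  56  25  26  25  25  27  26  25  61  73  58  55
  57]
138 [ 96  94  93  95  95 100  57  24  25  26  26  26  26  25  54  98  98  97
  98]
139 [96 94 94 95 97 92 47 20 26 26 25 26 26 22 44 88 96 94 94]
140 [95 93 94 95 98 55 20 13 18 22 21 23 17 17 12 44 89 94 93]
141 [94 93 94 95 99 22 11 13 14 16 16 16 15 16 13  9 86 96 93]
142 [93 93 94 95 99 20 13 15 15 17 16 15 18 15 13 10 91 94 94]
143 [94 94 94 94 95 43 14 15 15 16 16 16 16 16 12 19 99 96 94]
144 [93 94 93 94 96 73 25 12 14 15 15 16 15 12 19 57 95 94 93]
145 [93 93 93 93 93 97 61 35 17 14 13 14 15 44 65 96 95 92 93]
146 [92 90 92 93 93 93 96 88 62 57 57 58 63 98 95 94 93 93 94]
side now 9 c 250.8 122.1 6.6 6.0 18.4
137 [101  92  90  89  88  91  94  45  20  23  23  22  22  22  29  67  57  53
  55]
138 [ 97  92  93  93  91  92  93  42  20  22  24  24  24  23  13  82 102  98
  99]
139 [95 94 94 94 93 97 66 26 18 25 23 24 23 21 12 32 74 85 94]
140 [95 93 94 95 94 93 20  9 14 15 19 19 18 15 13  9 43 84 87]
141 [94 94 93 94 96 85 22 12 14 13 14 15 14 14 14 13 40 90 92]
142 [93 93 94 93 95 80 19 12 14 14 14 15 16 14 13 12 23 90 94]
143 [94 95 94 94 91 77 25 10 14 15 13 14 13 14 12 11 52 88 89]
144 [94 92 93 94 94 96 63 21 10 10 12 13 12 10 21 42 86 89 86]
145 [92 93 94 92 93 94 97 64 43 33 31 23 34 38 58 87 89 87 86]
146 [93 91 90 92 92 93 94 95 97 89 86 73 88 96 95 91 88 88 87]
```

```bash
python3 -c "
from workcell import ctrl
print(ctrl.close_job())"
```

```text
the job is handed in; nothing more can be done
None
```

The job is handed in: the images show the pin lying in the tray, which stands flat on the table under the hole, and the punch back in its stand with its collar on the board; the arm let go and is clear, at about 28.5 s of the 54 s allowed.

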